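# Put the stray findings back in the revolving caddy

## Robot

A 6-joint arm with a two-finger parallel gripper is mounted at the origin on the work surface; the furniture and walls round the work are solid. World frame = base frame: x ahead of the robot, y to its left, z up, the work surface at z = 0. Lengths are in m, angles in degrees, forces in N, time in s.
With the tool pointing down it reaches from about 0.375 to 0.975 m from the base axis. Payload 3.8 kg.
Tool frame: the origin (TCP) lies at the very end of the fingers, on their centre line; the grasp point (between the pads) lies 19 mm behind it; z points along the fingers, y is the direction in which the jaws open and shut (so a half turn about z gives the same grasp; the last joint's range is limited). The gripper opens to 88 mm and grips with 3 to 60 N. Pads are 18 mm wide; open, the fingers measure 123 mm over their backs; the gripper's body (75 mm by 187 mm) begins 45 mm behind the grasp point.
Start: joints at [-79.234, 15.12, 91.902, -0, 72.978, -2.114], TCP at [0.15, -0.658, 0.207] pointing down, gripper open.
Joint ranges: [-150.88, 150.88], [-54.13, 125.18], [17.81, 147.31], [-75.09, 255.09], [0, 152.58], [-146.25, 146.25]. Speed limits (degrees/s): [147.25, 147.25, 180, 180, 180, 180].

## Interface

Orientations are given as a 3x3 rotation matrix whose columns are the frame's x, y, z axes.
In Python, from station import bot, cams, ticket gives the robot as it stands.
- The arm moves only by the tool jog_arm, never from a script. Its argument "steps" is a list of rows, each a list of 7 numbers: the finger opening in m, from 0 to 0.0881, then the shift along the tool's x, y, z in m, then the turn, a rotation vector about the tool's x, y, z in degrees. A call has 1 to 10 rows; each row is the pose to reach, as a shift and turn from the pose commanded when the call began, along the tool's axes at that moment; what a row does not reach only later rows make up. A row lasts 1/12 s, in which the tool goes at most 41.7 mm and 7.16 degrees, less where a joint would pass 70% of its speed; a pose out of reach is approached as far as the arm can. A call with a gripper value outside its range is refused whole. The fingers move at their own pace and stop on an object; the grip force is fixed at half the most. Time passes only in rows, so rows that repeat a pose let the fingers close. It gives the time, the measured TCP pose, the force and the opening at its end, in the units of the state.
- bot.read_state(): the state, without advancing time (a new reading comes with each control period).
- cams.capture(name): name is "side" or "top" or "wrist"; returns (picture, depth): 480x640x3 uint8, blue, green, red; 480x640 float32, m along the optical axis (not along the pixel's ray), 0 where there is no reading.
- cams.calibration(name): a dict with "fov_y" (degrees; the focal length in pixels is half the picture's height over the tangent of half this angle, whatever the lens; pixels are square), "cx", "cy" (the principal point, pixels), "view" (4x4, takes a point from world to camera coordinates); the wrist camera has in their place "tool_from_camera" (4x4, takes a point from camera to tool coordinates, whose origin is the TCP and whose axes are the flange's). Camera axes: x right, y down, z forward; pixel columns grow to the right and rows downward; lengths in m; the calibration is good to about 2 mm. The wrist camera is an equidistant fisheye: a pixel r from the principal point sees the ray r / f radians off the axis. A picture is of the moment at which its call begins: read the wrist's pose just before it. calibration takes no time and is no camera call.
- ticket.hand_in(): hands the job in, once; it reports no verdict.
The state is a dict: "clock": time; "joint_pos": joint angles; "joint_vel": joint speeds; "effort": joint torques, N m; "tool_pos": TCP position; "tool_rot": TCP orientation; "force": force on the tool from outside, world axes, zero at the start; "torque": the same for the moment, N m; "width": finger opening in m.
Only numpy, scipy, OpenCV 4.12 (cv2) and the standard library are available. Lean on these libraries where they do the work, as an engineer would, in place of code of your own. Each camera call takes 0.05 s, during which the arm holds its last target.

## Task

Put the four strays away in the revolving caddy: stand the red spool, the jar of tacks, the dye bottle and the squat tin upright on the floor of the bin that already holds its own kind. Turn the caddy by its knob to bring the bins out from under the clear dust cover. Set things down rather than dropping them, and leave the beeswax where it lies.

Things in the scene. Friction and masses are not known exactly. Their poses are not given: they have to be found in the camera images.
- spool: loose spool of red thread with wooden end discs, standing upright: 42 mm across the discs, 60 mm high, top disc from 53 to 60 mm, core 20 mm across; 60 g. Origin: centre of its underside, z up along it.
- tack_jar: loose clear glass jar of tacks with a brass-coloured screw lid (shut), standing upright: 54 mm across, 74 mm high, the lid being the top 12 mm; 140 g. Origin: centre of its underside, z up.
- dye_bottle: loose small tan dye bottle with a black cap, standing upright: body 36 mm across up to 44 mm, above it the cap, 23 mm across, up to 66 mm; 50 g. Origin: centre of its underside, z up.
- wax_tin: loose squat tin with a green label and a black cap, standing upright: body 62 mm across up to 40 mm, above it the cap, 37 mm across, up to 52 mm; about 200 g. Origin: centre of its underside, z up.
- bin_thread: Thread bin: quarter-round plywood bin fixed on the turntable; one half holds a fixed spool of cream thread (43 mm wide, at x=-69, y=59 mm), the other half is free. Origin: middle of the free half, on the floor, 22 mm above the bench. x and y run outward along its straight walls; turning axis at (-96,-43) mm, near side wall at y=-43, round wall 147 mm from the axis; walls 3 mm thick, 22 mm above the floor.
- bin_tacks: Tack bin: quarter-round plywood bin fixed on the turntable; one half holds a fixed jar of tacks with a brass-coloured lid (54 mm wide, at x=-63, y=57 mm), the other half is free. Origin: middle of the free half, on the floor, 22 mm above the bench. x and y run outward along its straight walls; turning axis at (-96,-43) mm, near side wall at y=-43, round wall 147 mm from the axis; walls 3 mm thick, 22 mm above the floor.
- bin_dye: Dye bin: quarter-round plywood bin fixed on the turntable; one half holds a fixed tan dye bottle with a black cap (36 mm wide, at x=-72, y=60 mm), the other half is free. Origin: middle of the free half, on the floor, 22 mm above the bench. x and y run outward along its straight walls; turning axis at (-96,-43) mm, near side wall at y=-43, round wall 147 mm from the axis; walls 3 mm thick, 22 mm above the floor.
- bin_tin: Tin bin: quarter-round plywood bin fixed on the turntable; one half holds a fixed squat tin with a green label and a black cap (62 mm wide, at x=-59, y=56 mm), the other half is free. Origin: middle of the free half, on the floor, 22 mm above the bench. x and y run outward along its straight walls; turning axis at (-96,-43) mm, near side wall at y=-43, round wall 147 mm from the axis; walls 3 mm thick, 22 mm above the floor.
- caddy: fixed round caddy, foot 320 mm wide. Origin: on the bench, on the turning axis; -x is its open front. A fixed clear cover, 113 mm high, roofs all beyond x=+30 mm: no filling under it. Round black knob on the axis, 45 mm wide, 124 to 158 mm above the bench, turns the four bins together, either way, endlessly; slight friction (0.1 N m), stays where left. Things in bins clear the cover.
- beeswax: loose yellow cake of beeswax, 34 x 52 x 18 mm, lying among the strays; a bystander. Origin: centre of its underside.
There are look-alikes about, which are no part of the job. Leave any orange look-alike of the spool alone.

How it is judged (in metres and radians):
At the end, for the whole second after the job is handed in: Each of the four strays stands in the bin of its own kind: its underside within 6 mm of the bin's floor, its middle at least 15 mm inside the bin's side walls, upright within 0.12 rad, at rest (under 0.01 m/s) and released. The caddy may be left at any angle (x of spool in the frame of bin_thread above -0.074 m and y of spool in the frame of bin_thread above -0.028 m and horizontal distance between each of spool, tack_jar, dye_bottle, wax_tin and caddy below 0.145 m and z of spool in the frame of bin_thread between -0.005 and 0.006 m and angle between each of spool, tack_jar, dye_bottle, wax_tin's own z axis and vertical below 0.12 rad and linear speed of each of spool, tack_jar, dye_bottle, wax_tin below 0.01 m/s and x of tack_jar in the frame of bin_tacks above -0.074 m and y of tack_jar in the frame of bin_tacks above -0.028 m and z of tack_jar in the frame of bin_tacks between -0.005 and 0.006 m and x of dye_bottle in the frame of bin_dye above -0.074 m and y of dye_bottle in the frame of bin_dye above -0.028 m and z of dye_bottle in the frame of bin_dye between -0.005 and 0.006 m and x of wax_tin in the frame of bin_tin above -0.074 m and y of wax_tin in the frame of bin_tin above -0.028 m and z of wax_tin in the frame of bin_tin between -0.005 and 0.006 m); the robot touches nothing.
It fails at once if the beeswax is pushed more than 30 mm (distance of beeswax from where it was at the start of the episode above 0.03 m).
It fails at once if the spool is let go over the caddy more than 20 mm above the bins' floor (horizontal distance between spool and caddy below 0.16 m and z of spool in the frame of caddy above 0.042 m and contact force between the fingers and spool below 0.02 N).
It fails at once if the jar is let go over the caddy more than 20 mm above the bins' floor (horizontal distance between tack_jar and caddy below 0.16 m and z of tack_jar in the frame of caddy above 0.042 m and contact force between the fingers and tack_jar below 0.02 N).
It fails at once if the bottle is let go over the caddy more than 20 mm above the bins' floor (horizontal distance between dye_bottle and caddy below 0.16 m and z of dye_bottle in the frame of caddy above 0.042 m and contact force between the fingers and dye_bottle below 0.02 N).
It fails at once if the tin is let go over the caddy more than 20 mm above the bins' floor (horizontal distance between wax_tin and caddy below 0.16 m and z of wax_tin in the frame of caddy above 0.042 m and contact force between the fingers and wax_tin below 0.02 N).
It also fails if it takes over 131 s, if anything falls off the work surface, if the arm or the gripper's body presses on something with over 40 N, if the wrist force passes 120 N, or if a joint passes its speed limit or range.

## Working session

There is one attempt and no reset: what is moved stays moved. The work goes in short steps, Python scripts to look and compute and a tool call to move; the robot and the scene stay as the last step left them, time stands still between calls to the robot, and variables do not carry over. Pictures are saved under pics/ and viewed, and the job is handed in when it is done.

Besides the shell and the picture viewer there is one more tool, called after "Request:" in YAML: its name, and indented under it one key for each argument. jog_arm: Moves the arm, as the interface text tells. Its arguments: {"type":"object","properties":{"steps":{"type":"array"}},"required":["steps"]}

```bash
ls; mkdir -p pics; python3 - <<'E'
from station import bot,cams,ticket
import cv2,numpy as np
s=bot.read_state();print(s)
for n in ["side","top","wrist"]:
    p,d=cams.capture(n);cv2.imwrite(f"pics/{n}0.png",p);np.save(f"pics/{n}0.npy",d)
    print(n,cams.calibration(n))
E
```

```text
pics
{'clock': 0.0, 'joint_pos': array([-7.92330142e+01,  1.51685590e+01,  9.19796709e+01, -6.65020810e-04,
        7.29757829e+01, -2.11539303e+00]), 'joint_vel': array([ 0.01180713, -0.04498831, -0.00985996, -0.02800909, -0.09255798,
       -0.14503651]), 'effort': array([-5.43926744e-04, -5.02110958e+01, -3.56881750e+01,  7.26679643e-02,
        2.91934633e-02, -1.95240677e-04]), 'tool_pos': array([ 0.15033039, -0.65726931,  0.20601003]), 'tool_rot': array([[ 9.74829062e-01,  2.22953196e-01, -4.15251384e-04],
       [ 2.22953572e-01, -9.74826750e-01,  2.12425180e-03],
       [ 6.88105697e-05, -2.16336417e-03, -9.99997658e-01]]), 'force': array([ 0.66747051,  0.31515644, -0.7348717 ]), 'torque': array([ 0.01311405, -0.01452948, -0.00234025]), 'width': 0.0880421582782118}
side {'fov_y': 57.18304425598018, 'cx': 322.4800389523787, 'cy': 240.10580878456682, 'view': array([[-0.9992833 , -0.03754958, -0.00478757,  0.47678526],
       [-0.01930748,  0.61438595, -0.78876937,  0.02569451],
       [ 0.03255937, -0.78811162, -0.61467061,  1.26530557],
       [ 0.        ,  0.        ,  0.        ,  1.        ]])}
top {'fov_y': 46.10373096247996, 'cx': 322.84361020103637, 'cy': 251.24154527545534, 'view': array([[ 0.01190693, -0.99974565, -0.01915362,  0.03845995],
       [-0.99461224, -0.00986873, -0.10319452,  0.51048361],
       [ 0.10297925,  0.02027916, -0.99447676,  1.58637514],
       [ 0.        ,  0.        ,  0.        ,  1.        ]])}
wrist {'fov_y': 65.70646984690485, 'cx': 318.1647593373084, 'cy': 232.0442887430908, 'tool_from_camera': array([[ 2.08996556e-04, -9.58276485e-01, -2.85842848e-01,
         7.42322497e-02],
       [ 9.99999978e-01,  1.91880894e-04,  8.78860636e-05,
         6.75298742e-04],
       [-2.93713670e-05, -2.85842860e-01,  9.58276504e-01,
        -1.77249792e-01],
       [ 0.00000000e+00,  0.00000000e+00,  0.00000000e+00,
         1.00000000e+00]])}
```

View pics/side0.png

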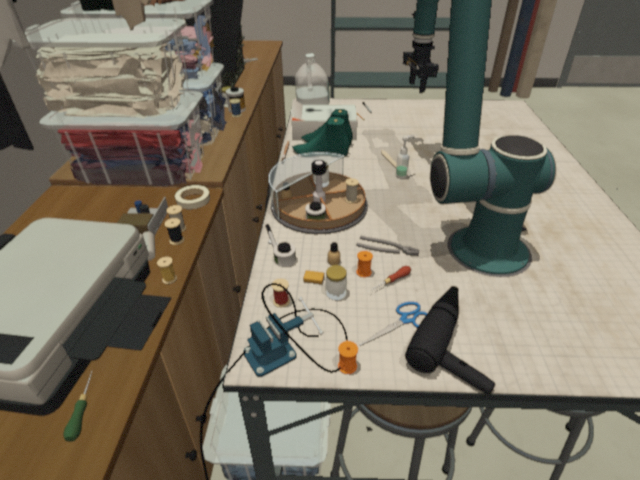

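View pics/top0.png

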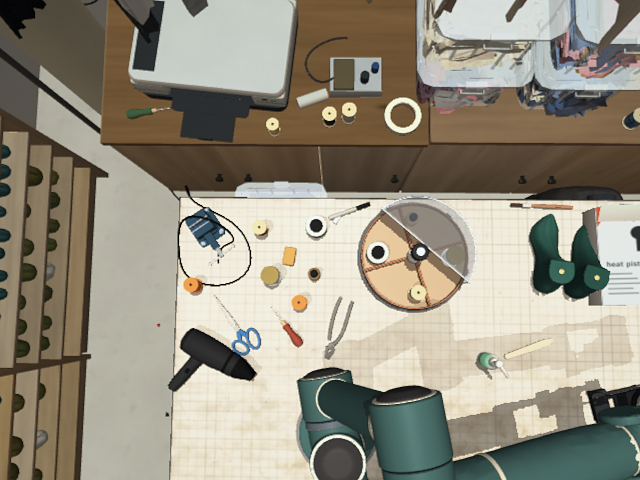

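View pics/wrist0.png

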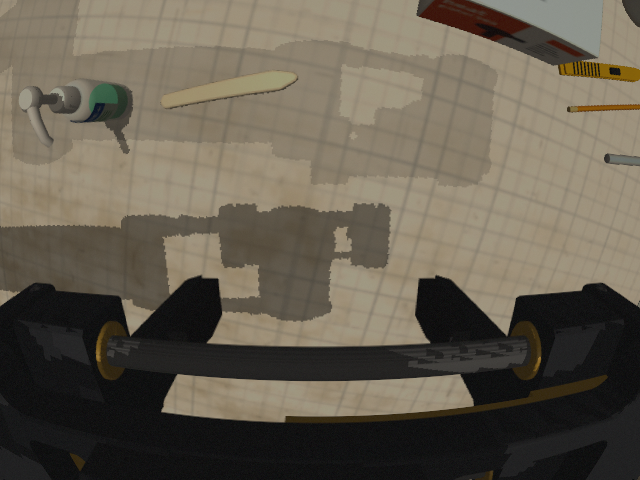

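```bash
cat > h.py <<'E'
from station import bot,cams,ticket
import cv2,numpy as np
def K(n):
    c=cams.calibration(n);f=240/np.tan(np.radians(c['fov_y']/2));return f,c['cx'],c['cy'],c
def pix2w(n,u,v,z):
    "ray at pixel meets plane z"
    f,cx,cy,c=K(n);V=c['view'];R=V[:3,:3];t=V[:3,3]
    o=-R.T@t;d=R.T@np.array([(u-cx)/f,(v-cy)/f,1]);return o+d*(z-o[2])/d[2]
def w2pix(n,p):
    f,cx,cy,c=K(n);V=c['view'];q=V[:3,:3]@np.array(p)+V[:3,3];return q[:2]/q[2]*f+[cx,cy]
def cloud(n,d):
    f,cx,cy,c=K(n);V=c['view'];R=V[:3,:3];t=V[:3,3]
    v,u=np.mgrid[:480,:640];P=np.stack([(u-cx)/f*d,(v-cy)/f*d,d],-1)
    return (P-t)@R
E
python3 - <<'E'
from h import *
p=cv2.imread('pics/top0.png');c=p[190:320,175:485];cv2.imwrite('pics/topz.png',cv2.resize(c,None,fx=2.5,fy=2.5,interpolation=cv2.INTER_CUBIC))
p=cv2.imread('pics/side0.png');c=p[140:320,240:440];cv2.imwrite('pics/sidez.png',cv2.resize(c,None,fx=3.3,fy=3.3,interpolation=cv2.INTER_CUBIC))
E
```

```text
(no output)
```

View pics/topz.png

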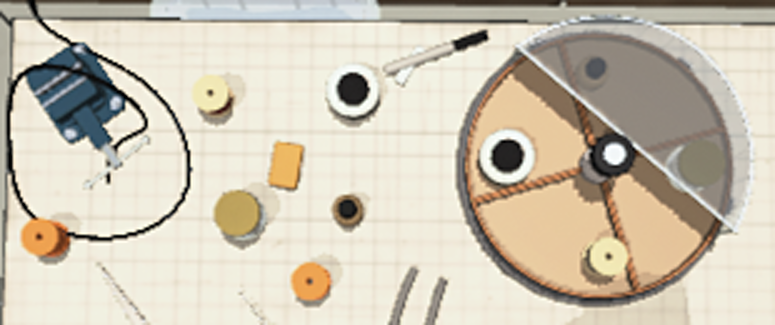

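View pics/sidez.png

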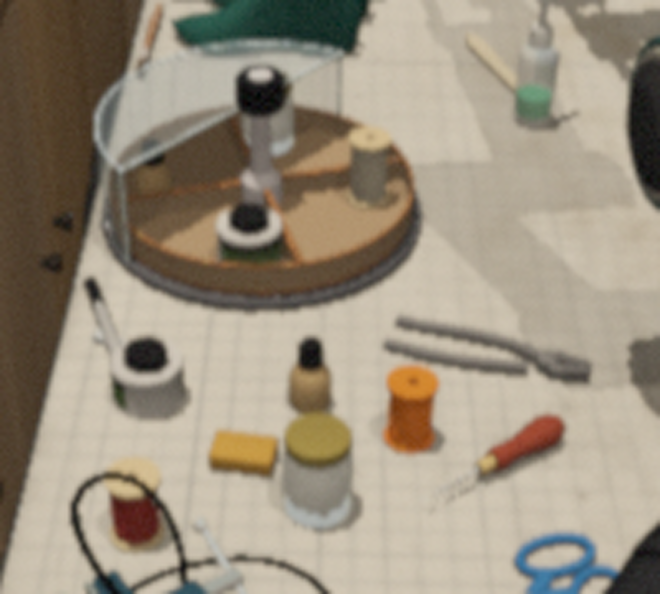

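```bash
python3 - <<'E'
from h import *
for n,pts in (('top',dict(spool=(259.4,227.2,.06),jar=(269.8,275.2,.074),bottle=(313.8,273.2,.066),tin=(316.2,225.2,.052),knob=(419.8,252.4,.158),wax=(289,256,.018),orange=(299,303,.06),binspool=(418,293,.082),bintin=(378,253,.074))),
 ('side',dict(spool=(240+134/3.3,140+478/3.3,.06),jar=(240+318/3.3,140+438/3.3,.074),bottle=(240+310/3.3,140+349/3.3,.066),tin=(240+146/3.3,140+352/3.3,.052),knob=(240+262/3.3,140+77/3.3,.158),wax=(240+246/3.3,140+443/3.3,.018),binspool=(240+370/3.3,140+138/3.3,.082),bintin=(240+248/3.3,140+213/3.3,.074)))):
  d=np.load(f'pics/{n}0.npy');C=cloud(n,d)
  for k,(u,v,z) in pts.items():
    p=pix2w(n,u,v,z)
    w=C[int(v)-25:int(v)+26,int(u)-25:int(u)+26].reshape(-1,3)
    m=(abs(w[:,2]-z)<.004)&(np.linalg.norm(w[:,:2]-p[:2],axis=1)<.045)
    q=w[m]
    print(n,k,p[:2].round(4),m.sum(),len(q) and (q.mean(0).round(4),((q.max(0)+q.min(0))/2).round(4)))
E
```

```text
top spool [0.573  0.2231] 110 (array([0.5731, 0.225 , 0.0602]), array([0.5735, 0.2269, 0.0601]))
top jar [0.437  0.1892] 193 (array([0.4379, 0.1905, 0.0743]), array([0.4376, 0.1912, 0.074 ]))
top bottle [0.4444 0.0676] 34 (array([0.4453, 0.0698, 0.0655]), array([0.4449, 0.07  , 0.066 ]))
top tin [0.5813 0.0632] 99 (array([0.5816, 0.0671, 0.052 ]), array([0.5848, 0.0652, 0.052 ]))
top knob [ 0.4959 -0.2125] 187 (array([ 0.4981, -0.2125,  0.158 ]), array([ 0.4986, -0.2116,  0.158 ]))
top wax [0.4962 0.1414] 153 (array([0.4972, 0.1427, 0.0182]), array([0.4964, 0.1401, 0.018 ]))
top orange [0.3614 0.1079] 123 (array([0.3643, 0.1103, 0.0602]), array([0.3642, 0.1107, 0.06  ]))
top binspool [ 0.3922 -0.2185] 14 (array([ 0.3946, -0.2144,  0.0844]), array([ 0.3948, -0.2181,  0.0844]))
top bintin [ 0.5018 -0.1098] 111 (array([ 0.5042, -0.1074,  0.0738]), array([ 0.502 , -0.1058,  0.0739]))
side spool [0.5697 0.2294] 128 (array([0.5717, 0.2263, 0.059 ]), array([0.5727, 0.2271, 0.059 ]))
side jar [0.4353 0.1969] 242 (array([0.436 , 0.1948, 0.0733]), array([0.4362, 0.1932, 0.0735]))
side bottle [0.4432 0.0814] 29 (array([0.4446, 0.0732, 0.0644]), array([0.4444, 0.0737, 0.0654]))
side tin [0.578  0.0721] 90 (array([0.58  , 0.0692, 0.0508]), array([0.5804, 0.0689, 0.0516]))
side knob [ 0.4935 -0.2055] 85 (array([ 0.4965, -0.209 ,  0.1566]), array([ 0.4966, -0.2103,  0.1567]))
side wax [0.4925 0.1428] 166 (array([0.4954, 0.1463, 0.0166]), array([0.4963, 0.1454, 0.0173]))
side binspool [ 0.3905 -0.2274] 19 (array([ 0.3912, -0.2039,  0.0816]), array([ 0.3911, -0.2103,  0.0822]))
side bintin [ 0.5026 -0.1043] 69 (array([ 0.5025, -0.1037,  0.0729]), array([ 0.503 , -0.105 ,  0.0729]))
```

```bash
python3 - <<'E'
from h import *
C=cloud('top',np.load('pics/top0.npy'))
np.set_printoptions(suppress=True,linewidth=200)
print('col270 x,z');[print(v,C[v,270].round(3)) for v in range(170,226,6)]
print('col316');[print(v,C[v,330].round(3)) for v in range(180,215,6)]
# height map max around spool
for n in('top','side'):
  w=cloud(n,np.load(f'pics/{n}0.npy')).reshape(-1,3)
  g=np.zeros((16,20))
  for i in range(16):
    for j in range(20):
      x0=.42+.02*i;y0=.12+.02*j
      m=(w[:,0]>=x0)&(w[:,0]<x0+.02)&(w[:,1]>=y0)&(w[:,1]<y0+.02)
      g[i,j]=w[m,2].max()*1000 if m.any() else -1
  print(n,'rows x .42.. cols y .12..');print(g.astype(int))
E
```

```text
col270 x,z
170 [ 0.829  0.24  -0.304]
176 [ 0.833  0.252 -0.411]
182 [ 0.833  0.263 -0.511]
188 [ 0.807  0.261 -0.498]
194 [ 0.784  0.261 -0.499]
200 [ 0.665  0.203 -0.012]
206 [ 0.646  0.202 -0.009]
212 [0.627 0.201 0.003]
218 [0.608 0.2   0.006]
224 [ 0.592  0.2   -0.002]
col316
180 [ 0.832  0.03  -0.462]
186 [ 0.833  0.031 -0.571]
192 [ 0.843  0.032 -0.736]
198 [ 0.671  0.025 -0.004]
204 [ 0.652  0.025 -0.001]
210 [0.634 0.025 0.003]
top rows x .42.. cols y .12..
[[   8    9   85   83   81    9   12   20   19    7   12    8    8   61   66   64    8    9   -1   -1]
 [   7    7   83   85   84    9   11   18    8    8    8   10    8    9    9   30   42    9   -1   -1]
 [  22   24   24   76   11    8   12    9   11   11   11   62   58   10    6    7   70    5   -1   -1]
 [  28   26   20    8    8   11   17   11    7   73   79   64    7   12    6    8   98    6   -1   -1]
 [  25   26   12    6   10    9   16   14   88   83   81   78    6    7    8  120  109    5   -1   -1]
 [  16   22    8    9    9    9   10   15   97   62   77   81   77  100   17  142   10    6   -1   -1]
 [   9    9
[... 1999 characters left out ...]
    2    2    1    2    1    1 -494 -493   91   93   91   52   10    1   -1   -1]
 [   1    1    2    2    0    0    0    1    2    0    0    2   11   54   51    1    2    1   -1   -1]
 [   1    1    2    1    1    1    0    1    2    1    1    1    1    1   15   13    1    1   -1   -1]
 [   1    1    0    0    1    0    0    2    0    1    1    0    1    2    1    5    1    1   -1   -1]
 [  -1   -1   -1   -1   -1   -1   -1   -1   -1   -1 -497 -494 -491 -489   -1   -1  -15  -30   -1   -1]
 [  -1   -1   -1   -1   -1   -1   -1 -498 -493 -493 -489 -495 -491 -490   -1   -1   -1  -45  -87   -1]
 [  -1   -1   -1   -1 -500 -496 -496 -494 -494 -493 -493 -491 -493 -491   -1   -1   -1   -1  -91 -153]]
```

```bash
cat >> h.py <<'E'
from scipy.spatial.transform import Rotation as Ro
import sys
def plan(*tgts):
    s=bot.read_state();R=s['tool_rot'];p=s['tool_pos']
    print('t',round(s['clock'],2),'pos',p.round(4),'psi',round(np.degrees(np.arctan2(R[1,0],R[0,0])),1),'F',s['force'].round(1),'w',round(s['width'],4),'q',s['joint_pos'].round(0))
    for x,y,z,psi in tgts:
        a=np.radians(psi);T=np.array([[np.cos(a),np.sin(a),0],[np.sin(a),-np.cos(a),0],[0,0,-1.]])
        d=R.T@(np.array([x,y,z])-p);r=np.degrees(Ro.from_matrix(R.T@T).as_rotvec())
        print((x,y,z,psi),'->',d.round(4),r.round(2))
E
cat > go.sh <<'E'
python3 -c "
from h import *
plan($1)"
E
bash go.sh "(.497,-.211,.2,13),(.497,-.211,.13,13)"
```

```text
t 0.15 pos [ 0.1503 -0.6574  0.2063] psi 12.9 F [ 0.9  0.1 -0.8] w 0.088 q [-79.  15.  92.   0.  73.  -2.]
(0.497, -0.211, 0.2, 13) -> [ 0.4374 -0.3579  0.0069] [-0.1  -0.   -0.12]
(0.497, -0.211, 0.13, 13) -> [ 0.4374 -0.3578  0.0769] [-0.1  -0.   -0.12]
```

Request:
jog_arm:
  steps:
    - [0.088,0.437,-0.358,0.007,0,0,0]
    - [0.088,0.437,-0.358,0.007,0,0,0]
    - [0.088,0.437,-0.358,0.007,0,0,0]
    - [0.088,0.437,-0.358,0.007,0,0,0]
    - [0.088,0.437,-0.358,0.007,0,0,0]
    - [0.088,0.437,-0.358,0.007,0,0,0]
    - [0.088,0.437,-0.358,0.007,0,0,0]
    - [0.088,0.437,-0.358,0.007,0,0,0]
    - [0.088,0.437,-0.358,0.007,0,0,0]
    - [0.088,0.437,-0.358,0.007,0,0,0]

```text
clock: 0.98
tool_pos: [0.4065, -0.3268, 0.202]
tool_rot: [[0.975, 0.223, 0.0], [0.223, -0.975, 0.0], [0.0, 0.0, -1.0]]
force: [1.3, -0.8, -0.7]
width: 0.0879
```

```bash
bash go.sh "(.497,-.211,.2,13),(.497,-.211,.13,13)"
```

```text
t 0.98 pos [ 0.4065 -0.3268  0.202 ] psi 12.9 F [ 1.3 -0.8 -0.7] w 0.0879 q [-42.  -1. 111.   0.  71.  36.]
(0.497, -0.211, 0.2, 13) -> [ 0.1141 -0.0928  0.002 ] [ 0.   -0.   -0.13]
(0.497, -0.211, 0.13, 13) -> [ 0.1141 -0.0928  0.072 ] [ 0.   -0.   -0.13]
```

Request:
jog_arm:
  steps:
    - [0.088,0.114,-0.093,0.002,0,0,0]
    - [0.088,0.114,-0.093,0.002,0,0,0]
    - [0.088,0.114,-0.093,0.002,0,0,0]
    - [0.088,0.114,-0.093,0.002,0,0,0]
    - [0.088,0.114,-0.093,0.03,0,0,0]
    - [0.088,0.114,-0.093,0.055,0,0,0]
    - [0.088,0.114,-0.093,0.071,0,0,0]
    - [0.06,0.114,-0.093,0.071,0,0,0]
    - [0.03,0.114,-0.093,0.071,0,0,0]
    - [0.03,0.114,-0.093,0.071,0,0,0]

```text
clock: 1.82
tool_pos: [0.4967, -0.2131, 0.1321]
tool_rot: [[0.975, 0.223, 0.001], [0.223, -0.975, -0.001], [0.001, 0.001, -1.0]]
force: [0.2, -0.4, -0.5]
width: 0.0698
```

```bash
bash go.sh "(.497,-.211,.13,40),(.497,-.211,.13,67)"; python3 -c "
from h import *
p,d=cams.capture('wrist');cv2.imwrite('pics/w1.png',p)"
```

```text
t 1.82 pos [ 0.4967 -0.2131  0.1321] psi 12.9 F [ 0.2 -0.4 -0.5] w 0.0698 q [-26.   4. 113.  -0.  63.  51.]
(0.497, -0.211, 0.13, 40) -> [ 0.0007 -0.002   0.0021] [  0.06  -0.04 -27.13]
(0.497, -0.211, 0.13, 67) -> [ 0.0007 -0.002   0.0021] [ 7.000e-02 -3.000e-02 -5.413e+01]
```

View pics/w1.png

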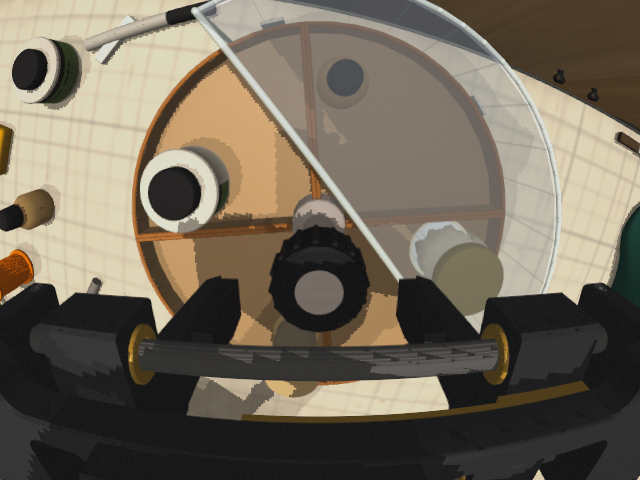

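Request:
jog_arm:
  steps:
    - [0.03,0,-0.002,0.002,0,0,0]
    - [0.03,0,-0.002,0.002,0,0,0]
    - [0.03,0,-0.002,0.002,0,0,0]
    - [0.03,0,-0.002,0.002,0,0,0]
    - [0.03,0,-0.002,0.002,0,0,0]
    - [0.03,0,-0.002,0.002,0,0,0]
    - [0.03,0,-0.002,0.002,0,0,-6]
    - [0.03,0,-0.002,0.002,0,0,-12]
    - [0.03,0,-0.002,0.002,0,0,-18]
    - [0.03,0,-0.002,0.002,0,0,-24]

```text
clock: 2.7
tool_pos: [0.4957, -0.2108, 0.1291]
tool_rot: [[0.797, 0.604, -0.0], [0.604, -0.797, 0.0], [0.0, -0.0, -1.0]]
force: [0.2, 0.4, 0.0]
width: 0.0299
```

Request:
jog_arm:
  steps:
    - [0.03,0,0,0,0,0,-6]
    - [0.03,0,0,0,0,0,-12]
    - [0.03,0,0,0,0,0,-18]
    - [0.03,0,0,0,0,0,-24]
    - [0.03,0,0,0,0,0,-30]
    - [0.03,0,0,0,0,0,-30]
    - [0.03,0,0,0,0,0,-30]
    - [0.088,0,0,0,0,0,-30]
    - [0.088,0,0,0,0,0,-30]
    - [0.088,0,0,0,0,0,-30]

```text
clock: 3.53
tool_pos: [0.4957, -0.2108, 0.1291]
tool_rot: [[0.394, 0.919, -0.0], [0.919, -0.394, 0.0], [-0.0, -0.0, -1.0]]
force: [0.1, -0.5, -0.0]
width: 0.0478
```

```bash
python3 -c "
from h import *
p,d=cams.capture('wrist');cv2.imwrite('pics/w2.png',p)
plan((.581,.067,.2,90),(.581,.067,.042,90),(.5,-.05,.22,90))"
```

```text
t 3.58 pos [ 0.4958 -0.2108  0.1291] psi 66.8 F [ 0.3 -1.   0.5] w 0.0518 q [-26.   4. 113.   0.  63.  -3.]
(0.581, 0.067, 0.2, 90) -> [ 0.2889 -0.0309 -0.0709] [ -0.    -0.   -23.17]
(0.581, 0.067, 0.042, 90) -> [ 0.2889 -0.0309  0.0871] [ -0.    -0.   -23.17]
(0.5, -0.05, 0.22, 90) -> [ 0.1495 -0.0594 -0.0909] [ -0.    -0.   -23.17]
```

View pics/w2.png

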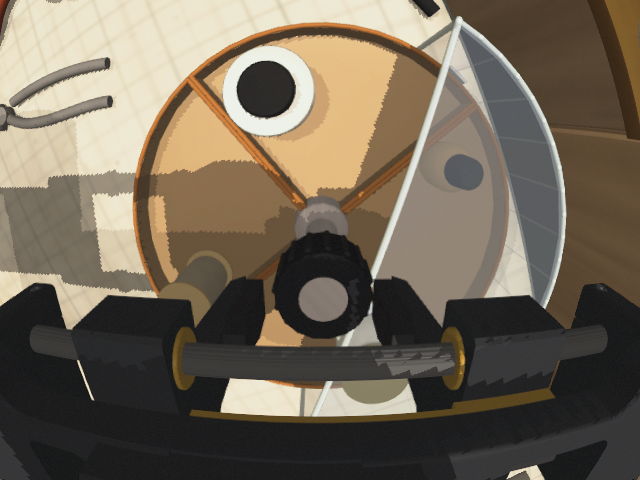

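```bash
cat >> h.py <<'E'
def wproj(P,s=None):
    s=s or bot.read_state();f,cx,cy,c=K('wrist') if 0 else (None,)*4
    c=cams.calibration('wrist');f=240/np.tan(np.radians(c['fov_y']/2))
    T=c['tool_from_camera'];t=s['tool_rot'].T@(np.array(P)-s['tool_pos'])
    q=T[:3,:3].T@(t-T[:3,3]);th=np.arctan2(np.hypot(q[0],q[1]),q[2]);ph=np.arctan2(q[1],q[0])
    return np.array([c['cx']+f*th*np.cos(ph),c['cy']+f*th*np.sin(ph)]).round(1),q.round(3)
E
python3 -c "
from h import *
s=bot.read_state();print(s['tool_pos'],s['width'])
print('tcp',wproj(s['tool_pos']));print('grasp',wproj(s['tool_pos']+[0,0,.019]))
for z in (.124,.158): print(z,wproj([.497,-.211,z]))
d=cams.capture('wrist')[1]
for v,u in ((300,322),(260,322),(200,322),(290,240),(290,390)): print(u,v,d[v,u])
print(K('wrist')[0])
"
```

```text
[ 0.49575541 -0.21075521  0.12913851] 0.051751699740539094
tcp (array([316.6, 270.4]), array([-0.001,  0.02 ,  0.191]))
grasp (array([316.4, 285.9]), array([-0.001,  0.025,  0.173]))
0.124 (array([319. , 266.2]), array([0.   , 0.018, 0.196]))
0.158 (array([319.2, 294.7]), array([0.   , 0.028, 0.163]))
322 300 0.16355187
322 260 0.15790927
322 200 0.2755023
240 290 0.14688142
390 290 0.14691456
371.64829954431775
```

```bash
python3 -c "
from h import *
print('tin before',wproj([.503,-.1055,.074])[0],'turned54',wproj([.497+.1057*np.cos(2.455),-.211+.1057*np.sin(2.455),.074])[0])
p,d=cams.capture('top');cv2.imwrite('pics/t1.png',cv2.resize(p[190:320,335:485],None,fx=4,fy=4))
p,d=cams.capture('side');cv2.imwrite('pics/s1.png',cv2.resize(p[120:250,230:400],None,fx=4,fy=4))
"
```

```text
tin before [260.6  83.8] turned54 [167.8 195.6]
```

View pics/s1.png

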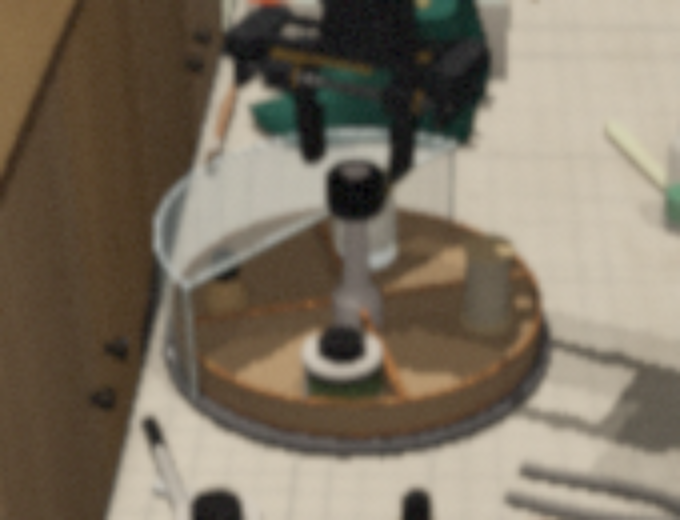

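```bash
python3 -c "
from h import *
for P in ([.496,-.211,.129],[.496,-.211,.158]):
  print((w2pix('side',P)-[230,120])*4, (w2pix('top',P)-[335,190])*4)
C=cloud('side',cams.capture('side')[1])
for a,b in ((312,150),(312,140),(400,165),(400,150),(355,190),(355,175)): print(a,b,C[int(120+b/4),int(230+a/4)].round(3))
"
```

```text
[355.04873839 203.34345341] [330.40262785 253.84993022]
[354.67140332 169.85568961] [336.95935488 249.44965749]
312 150 [ 0.529 -0.221  0.171]
312 140 [ 0.529 -0.217  0.18 ]
400 165 [ 0.461 -0.181  0.179]
400 150 [ 0.461 -0.181  0.192]
355 190 [ 0.497 -0.189  0.154]
355 175 [ 0.498 -0.205  0.159]
```

View pics/t1.png

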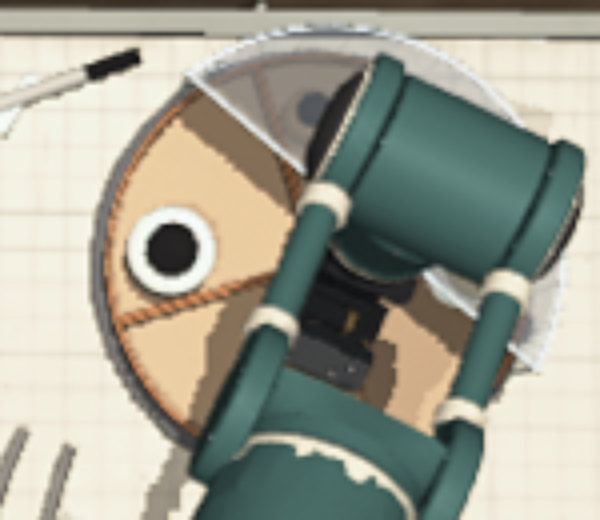

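```bash
python3 -c "
from h import *
d=cams.capture('wrist')[1];c=cams.calibration('wrist');T=c['tool_from_camera'];f=K('wrist')[0]
s=bot.read_state();print(s['tool_pos'],s['width'])
v,u=np.mgrid[:480,:640];dx=u-c['cx'];dy=v-c['cy'];r=np.hypot(dx,dy)+1e-9;th=r/f
k=np.tan(th)/r;P=np.stack([dx*k*d,dy*k*d,d],-1)@T[:3,:3].T+T[:3,3]
W=P@s['tool_rot'].T+s['tool_pos']
for a in ((240,285),(250,285),(262,285),(262,300),(255,310),(390,285),(380,285),(400,300),(322,300),(322,215),(270,85),(150,50)): print(a,d[a[1],a[0]].round(3),'tool',P[a[1],a[0]].round(3),'world',W[a[1],a[0]].round(3))
"
```

```text
[ 0.4957603  -0.21077609  0.12917649] 0.07157890389470092
(240, 285) 0.157 tool [ 0.007 -0.033 -0.034] world [ 0.468 -0.192  0.163]
(250, 285) 0.284 tool [-0.047 -0.052  0.084] world [ 0.429 -0.234  0.046]
(262, 285) 0.31 tool [-0.058 -0.047  0.107] world [ 0.43  -0.246  0.023]
(262, 300) 0.314 tool [-0.072 -0.048  0.107] world [ 0.424 -0.259  0.022]
(255, 310) 0.319 tool [-0.083 -0.055  0.109] world [ 0.413 -0.266  0.021]
(390, 285) 0.21 tool [-0.016  0.042  0.016] world [ 0.528 -0.242  0.114]
(380, 285) 0.21 tool [-0.016  0.036  0.015] world [ 0.523 -0.239  0.114]
(400, 300) 0.151 tool [ 0.003  0.035 -0.04 ] world [ 0.529 -0.222  0.17 ]
(322, 300) 0.164 tool [-0.002  0.003 -0.029] world [ 0.497 -0.214  0.158]
(322, 215) 0.26 tool [0.011 0.003 0.075] world [ 0.503 -0.202  0.054]
(270, 85) 0.216 tool [ 0.099 -0.029  0.056] world [ 0.508 -0.109  0.073]
(150, 50) 0.274 tool [ 0.147 -0.146  0.13 ] world [ 0.42  -0.019 -0.001]
```

```bash
cat >> h.py <<'E'
def wcloud():
    s=bot.read_state()
    p,d=cams.capture('wrist');c=cams.calibration('wrist');T=c['tool_from_camera'];f=K('wrist')[0]
    v,u=np.mgrid[:480,:640];dx=u-c['cx'];dy=v-c['cy'];r=np.hypot(dx,dy)+1e-9
    k=np.tan(r/f)/r;P=np.stack([dx*k*d,dy*k*d,d],-1)@T[:3,:3].T+T[:3,3]
    return p,P,P@s['tool_rot'].T+s['tool_pos'],s
E
python3 -c "
from h import *
p,P,W,s=wcloud();print(s['width'])
gray=p.max(-1)
for sg in(1,-1):
  q=P[(P[...,1]*sg>.028)&(P[...,1]*sg<.075)&(abs(P[...,0])<.03)&(P[...,2]<-.005)&(P[...,2]>-.1)]
  print(sg,len(q),np.percentile(q[:,2],[50,90,98,99.5,100]).round(4)); t=q[q[:,2]>-.05]
  print('x',t[:,0].min(),t[:,0].max(),'y',np.percentile(t[:,1],[0,5,50,95,100]).round(4))
  h,e=np.histogram(q[:,2],bins=np.arange(-.1,0,.005));print(h)
"
```

```text
0.07157890389470092
1 4569 [-0.0649 -0.0405 -0.0331 -0.0313 -0.03  ]
x -0.009594257667868922 0.011070054468191697 y [0.0361 0.0365 0.039  0.0491 0.0514]
[310 251 158 280 516 417 348 374 409 459 324 294 257 172   0   0   0   0
   0]
-1 4647 [-0.0657 -0.0408 -0.0333 -0.0317 -0.0302]
x -0.009608264690798868 0.010948895740101591 y [-0.0493 -0.0474 -0.0373 -0.0349 -0.0345]
[383 259 158 281 529 404 359 359 417 459 330 282 259 168   0   0   0   0
   0]
```

```bash
python3 -c "
from h import *
p,P,W,s=wcloud()
for a in ((320,355),(320,372),(320,420),(320,415),(320,440),(60,320),(100,350),(110,330),(170,350),(180,400),(215,290),(200,320),(40,400),(20,300),(240,280),(150,300)): print(a,p[a[1],a[0]],P[a[1],a[0]].round(3))
m=(abs(P[...,1])<.095)&(abs(P[...,0])<.06)&(P[...,2]<-.03)
h,e=np.histogram(P[m][:,2],bins=np.arange(-.2,0,.01));print(list(zip(e.round(2),h)))
m&=abs(P[...,1])<.03
h,e=np.histogram(P[m][:,2],bins=np.arange(-.2,0,.01));print(list(zip(e.round(2),h)))
"
```

```text
(320, 355) [49 50 51] [ 0.027  0.001 -0.112]
(320, 372) [55 55 57] [ 0.023  0.001 -0.113]
(320, 420) [30 67 86] [ 0.018  0.001 -0.123]
(320, 415) [187 202 210] [-0.118  0.002  0.015]
(320, 440) [29 27 28] [ 0.023  0.001 -0.133]
(60, 320) [31 30 30] [ 0.034 -0.059 -0.115]
(100, 350) [41 41 40] [ 0.03  -0.046 -0.12 ]
(110, 330) [26 24 25] [ 0.033 -0.045 -0.116]
(170, 350) [54 54 56] [ 0.026 -0.033 -0.111]
(180, 400) [29 32 32] [-0.011 -0.045 -0.089]
(215, 290) [27 27 28] [ 0.009 -0.041 -0.044]
(200, 320) [25 26 26] [ 0.009 -0.04  -0.068]
(40, 400) [27 27 27] [ 0.023 -0.058 -0.132]
(20, 300) [31 31 29] [ 0.034 -0.079 -0.11 ]
(240, 280) [56 79 99] [-0.053 -0.065  0.106]
(150, 300) [169 195 209] [-0.088 -0.166  0.129]
[(np.float64(-0.2), np.int64(0)), (np.float64(-0.19), np.int64(0)), (np.float64(-0.18), np.int64(0)), (np.float64(-0.17), np.int64(0)), (np.float64(-0.16), np.int64(0)), (np.float64(-0.15), np.int64(364)), (np.float64(-0.14), np.int64(37218)), (np.float64(-0.13), np.int64(7985)), (np.float64(-0.12), np.int64(31151)), (np.float64(-0.11), np.int64(8954)), (np.float64(-0.1), np
[... 265 characters left out ...]
0)), (np.float64(-0.02), np.int64(0))]
[(np.float64(-0.2), np.int64(0)), (np.float64(-0.19), np.int64(0)), (np.float64(-0.18), np.int64(0)), (np.float64(-0.17), np.int64(0)), (np.float64(-0.16), np.int64(0)), (np.float64(-0.15), np.int64(260)), (np.float64(-0.14), np.int64(15284)), (np.float64(-0.13), np.int64(3358)), (np.float64(-0.12), np.int64(7636)), (np.float64(-0.11), np.int64(1532)), (np.float64(-0.1), np.int64(0)), (np.float64(-0.09), np.int64(0)), (np.float64(-0.08), np.int64(0)), (np.float64(-0.07), np.int64(0)), (np.float64(-0.06), np.int64(0)), (np.float64(-0.05), np.int64(0)), (np.float64(-0.04), np.int64(330)), (np.float64(-0.03), np.int64(0)), (np.float64(-0.02), np.int64(0))]
```

Request:
jog_arm:
  steps:
    - [0.088,0,0,0,0,0,0]
    - [0.088,0,0,0,0,0,0]
    - [0.088,0,0,0.01,0,0,0]
    - [0.088,0,0,0.02,0,0,0]
    - [0.088,0,0,0.03,0,0,0]
    - [0.03,0,0,0.03,0,0,0]
    - [0.03,0,0,0.03,0,0,0]
    - [0.03,0,0,0.03,0,0,0]
    - [0.03,0,0,0.03,0,0,0]
    - [0.03,0,0,0.03,0,0,0]

```text
clock: 4.77
tool_pos: [0.4962, -0.211, 0.0996]
tool_rot: [[0.393, 0.92, 0.001], [0.92, -0.393, -0.0], [-0.0, 0.001, -1.0]]
force: [-0.5, -0.0, -0.4]
width: 0.0569
```

Request:
jog_arm:
  steps:
    - [0.03,0,0,0,0,0,0]
    - [0.03,0,0,0,0,0,0]
    - [0.03,0,0,0,0,0,0]

```text
clock: 5.02
tool_pos: [0.4979, -0.2117, 0.0998]
tool_rot: [[0.393, 0.92, 0.005], [0.92, -0.393, -0.002], [-0.0, 0.005, -1.0]]
force: [6.1, -2.4, -3.8]
width: 0.0442
```

Request:
jog_arm:
  steps:
    - [0.03,0,0.002,0,0,0,0]
    - [0.03,0,0.003,0,0,0,-6]
    - [0.03,0,0.003,0,0,0,-12]
    - [0.03,0,0.003,0,0,0,-18]
    - [0.03,0,0.003,0,0,0,-24]
    - [0.03,0,0.003,0,0,0,-30]
    - [0.03,0,0.003,0,0,0,-36]
    - [0.03,0,0.003,0,0,0,-42]
    - [0.03,0,0.003,0,0,0,-48]
    - [0.03,0,0.003,0,0,0,-54]

```text
clock: 5.85
tool_pos: [0.4958, -0.2114, 0.0997]
tool_rot: [[-0.517, 0.856, -0.005], [0.856, 0.517, 0.001], [0.004, -0.004, -1.0]]
force: [-9.6, 1.3, 9.6]
width: 0.0441
```

Request:
jog_arm:
  steps:
    - [0.03,0,0,0,0,0,0]
    - [0.03,0,0,0,0,0,0]
    - [0.08,0,0,0,0,0,0]
    - [0.08,0,0,0,0,0,0]
    - [0.08,0,0,0,0,0,0]
    - [0.08,0,0,-0.03,0,0,0]
    - [0.08,0,0,-0.06,0,0,0]
    - [0.08,0,0,-0.08,0,0,0]

```text
clock: 6.52
tool_pos: [0.4994, -0.2122, 0.1814]
tool_rot: [[-0.513, 0.858, 0.002], [0.858, 0.513, -0.001], [-0.002, 0.001, -1.0]]
force: [-0.0, -0.3, 0.2]
width: 0.0799
```

```bash
python3 -c "
from h import *
p,P,W,s=wcloud();cv2.imwrite('pics/w3.png',p)
plan((.581,.067,.14,90),(.581,.067,.012,90))"
```

```text
t 6.57 pos [ 0.5019 -0.2134  0.1858] psi 120.9 F [ 1.9 -0.2  2.8] w 0.0799 q [-26.   2. 110.   0.  68. -57.]
(0.581, 0.067, 0.14, 90) -> [0.2003 0.2116 0.0454] [ 0.4   0.34 30.89]
(0.581, 0.067, 0.012, 90) -> [0.2013 0.2109 0.1734] [ 0.4   0.34 30.89]
```

View pics/w3.png

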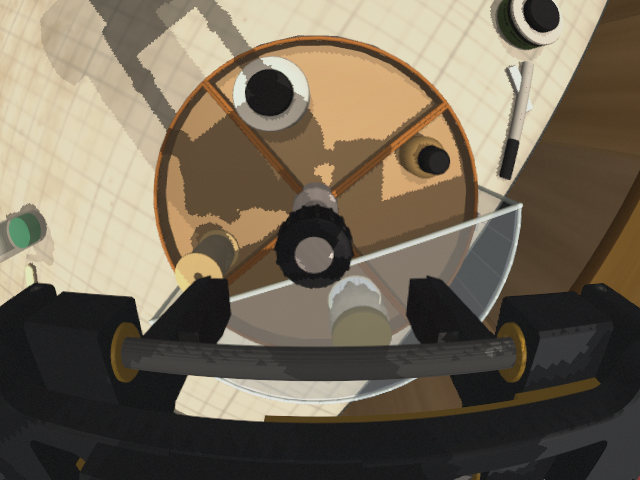

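```bash
cat > ang.py <<'E'
from h import *
def ang(P,W,obs,ax=(.497,-.212)):
    for k,(u,v,loc) in obs.items():
        w=W[v-3:v+4,u-3:u+4].reshape(-1,3).mean(0)
        r=w[:2]-ax;a=np.degrees(np.arctan2(r[1],r[0]))%360
        print(k,w.round(3),'r',np.hypot(*r).round(4),'binx',((a-loc)%360).round(1),'free',((a-loc+24.1)%360).round(1))
E
python3 -c "
from ang import *
p,P,W,s=wcloud()
ang(P,W,dict(tin=(270,92,69.5),dye=(433,160,76.9),spool=(198,272,75.2)))
for n,(u,v) in dict(straytin=(542,12)).items(): print(W[v,u])
plan((.5815,.067,.14,90))"
```

```text
tin [ 0.421 -0.148  0.074] r 0.0996 binx 70.4 free 94.5
dye [ 0.553 -0.127  0.088] r 0.1018 binx 339.5 free 3.6
spool [ 0.439 -0.304  0.085] r 0.1084 binx 162.8 free 186.9
[0.58371797 0.06406623 0.05049195]
t 6.62 pos [ 0.5017 -0.2133  0.1839] psi 120.9 F [ 0.7 -0.5  0.3] w 0.0804 q [-26.   2. 110.   0.  68. -57.]
(0.5815, 0.067, 0.14, 90) -> [0.1999 0.2121 0.0435] [ 0.39  0.33 30.89]
```

Request:
jog_arm:
  steps:
    - [0.08,0.2,0.212,0.043,0,0,31]
    - [0.08,0.2,0.212,0.043,0,0,31]
    - [0.08,0.2,0.212,0.043,0,0,31]
    - [0.08,0.2,0.212,0.043,0,0,31]
    - [0.08,0.2,0.212,0.043,0,0,31]
    - [0.08,0.2,0.212,0.043,0,0,31]
    - [0.08,0.2,0.212,0.043,0,0,31]
    - [0.08,0.2,0.212,0.043,0,0,31]
    - [0.08,0.2,0.212,0.043,0,0,31]
    - [0.08,0.2,0.212,0.043,0,0,31]

```text
clock: 7.45
tool_pos: [0.5769, 0.0695, 0.1344]
tool_rot: [[-0.001, 1.0, -0.003], [1.0, 0.001, -0.001], [-0.001, -0.003, -1.0]]
force: [-0.7, -0.0, -0.6]
width: 0.0801
```

```bash
python3 -c "
from h import *
p,P,W,s=wcloud();cv2.imwrite('pics/w4.png',p)
m=(abs(W[...,2]-.052)<.004)&(np.hypot(W[...,0]-.5815,W[...,1]-.067)<.035)
q=W[m];print(len(q),q.mean(0),(q.max(0)+q.min(0))/2,q.max(0)-q.min(0))
plan((.5815,.067,.06,90),(.5815,.067,.012,90))"
```

```text
1901 [0.58107054 0.06595659 0.05173288] [0.5812625  0.06568389 0.05107669] [0.03618808 0.03656777 0.0058198 ]
t 7.5 pos [0.577  0.0684 0.1349] psi 90.0 F [ 0.2 -0.7 -0.6] w 0.08 q [  4.   8. 108.  -0.  64.   4.]
(0.5815, 0.067, 0.06, 90) -> [-0.0014  0.0047  0.0749] [-0.12  0.04 -0.05]
(0.5815, 0.067, 0.012, 90) -> [-0.0013  0.0048  0.1229] [-0.12  0.04 -0.05]
```

View pics/w4.png

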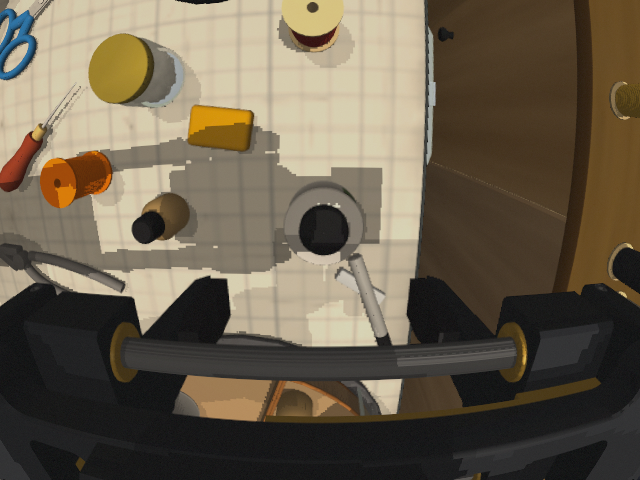

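Request:
jog_arm:
  steps:
    - [0.08,-0.002,0.004,0.035,0,0,0]
    - [0.08,-0.002,0.004,0.07,0,0,0]
    - [0.08,-0.002,0.004,0.1,0,0,0]
    - [0.08,-0.002,0.004,0.115,0,0,0]
    - [0.08,-0.002,0.004,0.122,0,0,0]
    - [0.02,-0.002,0.004,0.122,0,0,0]
    - [0.02,-0.002,0.004,0.122,0,0,0]
    - [0.02,-0.002,0.004,0.122,0,0,0]
    - [0.02,-0.002,0.004,0.122,0,0,0]
    - [0.02,-0.002,0.004,0.122,0,0,0]

```text
clock: 8.33
tool_pos: [0.5833, 0.0665, 0.0159]
tool_rot: [[0.002, 1.0, 0.003], [1.0, -0.002, 0.0], [0.0, 0.003, -1.0]]
force: [0.3, -0.1, 0.5]
width: 0.0489
```

Request:
jog_arm:
  steps:
    - [0.02,0,0,0,0,0,0]
    - [0.02,0,0,0,0,0,0]
    - [0.02,0,0,0,0,0,0]
    - [0.02,0,0,0,0,0,0]

```text
clock: 8.67
tool_pos: [0.5819, 0.0666, 0.0149]
tool_rot: [[0.002, 1.0, 0.0], [1.0, -0.002, -0.0], [-0.0, 0.0, -1.0]]
force: [-2.4, -0.2, 6.3]
width: 0.0355
```

```bash
bash go.sh "(.582,.066,.125,90),(.488,-.1075,.125,95)"
```

```text
t 8.67 pos [0.5819 0.0666 0.0149] psi 89.9 F [-2.4 -0.2  6.3] w 0.0355 q [  4.  16. 112.  -0.  51.   4.]
(0.582, 0.066, 0.125, 90) -> [-6.000e-04  1.000e-04 -1.101e-01] [ 0.01  0.   -0.11]
(0.488, -0.1075, 0.125, 95) -> [-0.1743 -0.0936 -0.1101] [ 0.01  0.   -5.11]
```

Request:
jog_arm:
  steps:
    - [0.02,0,0,-0.02,0,0,0]
    - [0.02,0,0,-0.05,0,0,0]
    - [0.02,0,0,-0.085,0,0,0]
    - [0.02,-0.01,-0.006,-0.11,0,0,0]
    - [0.02,-0.04,-0.022,-0.112,0,0,-1]
    - [0.02,-0.073,-0.04,-0.112,0,0,-3]
    - [0.02,-0.107,-0.059,-0.112,0,0,-5]
    - [0.02,-0.141,-0.077,-0.112,0,0,-5]
    - [0.02,-0.164,-0.088,-0.112,0,0,-5]
    - [0.02,-0.174,-0.094,-0.112,0,0,-5]

```text
clock: 9.5
tool_pos: [0.4853, -0.1096, 0.1254]
tool_rot: [[-0.083, 0.997, -0.002], [0.997, 0.083, -0.001], [-0.001, -0.002, -1.0]]
force: [-0.4, -0.1, -3.5]
width: 0.0353
```

Request:
jog_arm:
  steps:
    - [0.02,0,0,0,0,0,0]
    - [0.02,0,0,0,0,0,0]
    - [0.02,0,0,0,0,0,0]

```text
clock: 9.75
tool_pos: [0.488, -0.1064, 0.126]
tool_rot: [[-0.085, 0.996, 0.0], [0.996, 0.085, 0.001], [0.001, 0.0, -1.0]]
force: [-0.9, -0.5, -2.0]
width: 0.0356
```

```bash
python3 -c "
from h import *
p,P,W,s=wcloud();cv2.imwrite('pics/w5.png',p)
plan((.488,-.1075,.038,95))
p,d=cams.capture('side');cv2.imwrite('pics/s5.png',cv2.resize(p[120:280,230:400],None,fx=3.5,fy=3.5))"
```

```text
t 9.8 pos [ 0.4881 -0.1062  0.126 ] psi 94.9 F [ 0.2  0.4 -2. ] w 0.0357 q [-15.  -0. 118.   0.  62. -20.]
(0.488, -0.1075, 0.038, 95) -> [-0.0013 -0.0002  0.088 ] [ 0.02 -0.03 -0.06]
```

View pics/w5.png

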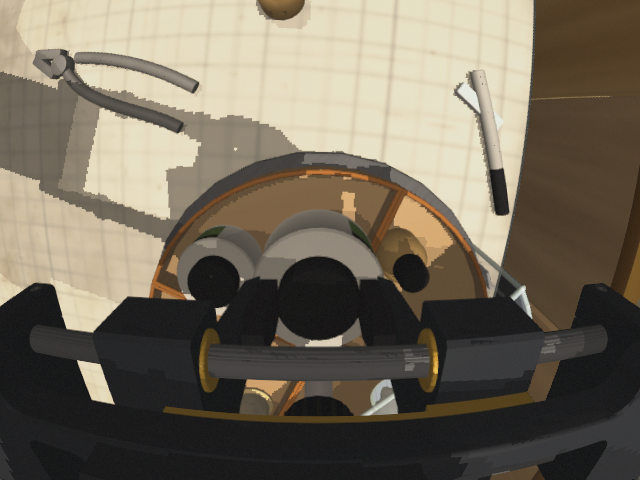

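View pics/s5.png

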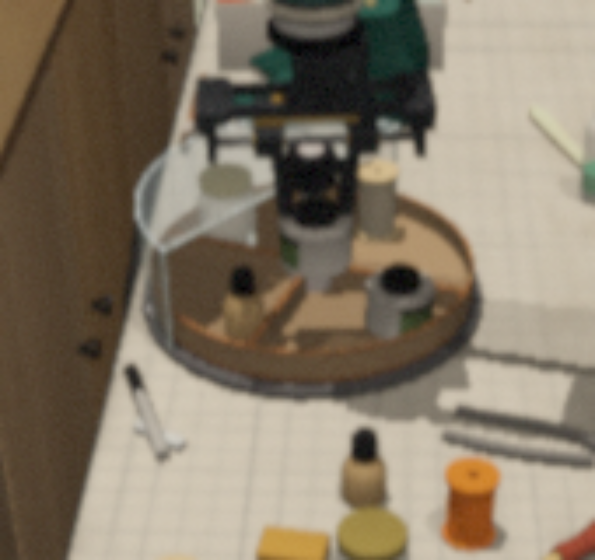

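Request:
jog_arm:
  steps:
    - [0.02,-0.001,0,0.03,0,0,0]
    - [0.02,-0.001,0,0.055,0,0,0]
    - [0.02,-0.001,0,0.07,0,0,0]
    - [0.02,-0.001,0,0.078,0,0,0]
    - [0.02,-0.001,0,0.083,0,0,0]
    - [0.02,-0.001,0,0.086,0,0,0]
    - [0.02,-0.001,0,0.086,0,0,0]
    - [0.02,-0.001,0,0.086,0,0,0]

```text
clock: 10.52
tool_pos: [0.4886, -0.1083, 0.0411]
tool_rot: [[-0.085, 0.996, 0.002], [0.996, 0.085, -0.0], [-0.001, 0.002, -1.0]]
force: [-0.5, 0.4, -2.6]
width: 0.0356
```

Request:
jog_arm:
  steps:
    - [0.02,0,0,0.002,0,0,0]
    - [0.02,0,0,0.002,0,0,0]
    - [0.02,0,0,0.002,0,0,0]

```text
clock: 10.77
tool_pos: [0.4879, -0.1084, 0.0387]
tool_rot: [[-0.085, 0.996, 0.001], [0.996, 0.085, -0.0], [-0.0, 0.001, -1.0]]
force: [0.1, -0.6, -2.1]
width: 0.0353
```

Not yet in contact (weight still −2); a bit lower.

Request:
jog_arm:
  steps:
    - [0.02,0,0,0.001,0,0,0]
    - [0.02,0,0,0.002,0,0,0]
    - [0.02,0,0,0.002,0,0,0]

```text
clock: 11.02
tool_pos: [0.4882, -0.1084, 0.0369]
tool_rot: [[-0.085, 0.996, 0.001], [0.996, 0.085, -0.0], [-0.0, 0.001, -1.0]]
force: [-0.5, 0.9, 3.5]
width: 0.0354
```

Request:
jog_arm:
  steps:
    - [0.05,0,0,0,0,0,0]
    - [0.05,0,0,0,0,0,0]
    - [0.05,0,0,0,0,0,0]
    - [0.05,0,0,0,0,0,0]
    - [0.05,0,0,-0.02,0,0,0]
    - [0.05,0,0,-0.05,0,0,0]
    - [0.05,0,0,-0.085,0,0,0]
    - [0.05,0,0,-0.115,0,0,0]
    - [0.05,0,0,-0.115,0,0,0]
    - [0.05,0,0,-0.115,0,0,0]

```text
clock: 11.85
tool_pos: [0.4894, -0.1088, 0.1535]
tool_rot: [[-0.085, 0.996, 0.005], [0.996, 0.085, -0.001], [-0.002, 0.005, -1.0]]
force: [-0.1, -0.4, -0.0]
width: 0.0502
```

```bash
python3 -c "
from h import *
p,P,W,s=wcloud();cv2.imwrite('pics/w6.png',p)
for P0 in ((.488,-.1075,.074),):
  m=(abs(W[...,2]-.074)<.005)&(np.hypot(W[...,0]-P0[0],W[...,1]-P0[1])<.03);q=W[m];print(q.mean(0),q.std(0))
plan((.573,.22,.13,120),(.573,.226,.013,120))"
```

```text
[ 0.48868416 -0.10899304  0.07365934] [0.00910518 0.00930423 0.00087802]
t 11.9 pos [ 0.4877 -0.1084  0.1514] psi 94.9 F [-0.4  0.4 -1.3] w 0.05 q [-15.  -2. 117.  -0.  65. -20.]
(0.573, 0.22, 0.13, 120) -> [0.3199 0.1129 0.0214] [  0.05   0.04 -25.12]
(0.573, 0.226, 0.013, 120) -> [0.326  0.1133 0.1384] [  0.05   0.04 -25.12]
```

View pics/w6.png

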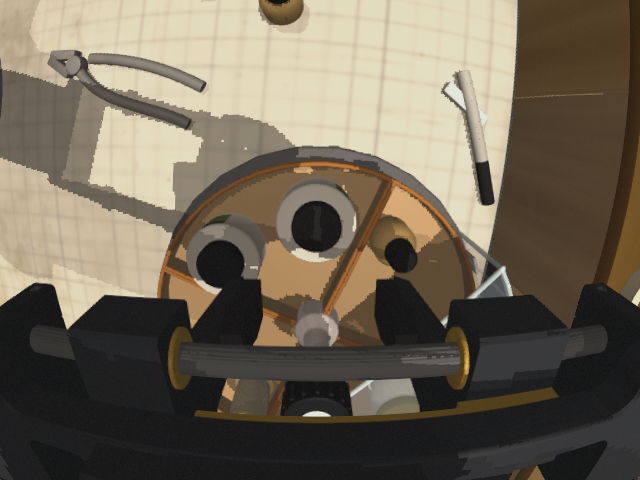

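Request:
jog_arm:
  steps:
    - [0.075,0.32,0.113,0.012,0,0,-25]
    - [0.075,0.32,0.113,0.012,0,0,-25]
    - [0.075,0.32,0.113,0.012,0,0,-25]
    - [0.075,0.32,0.113,0.012,0,0,-25]
    - [0.075,0.32,0.113,0.012,0,0,-25]
    - [0.075,0.32,0.113,0.012,0,0,-25]
    - [0.075,0.32,0.113,0.012,0,0,-25]
    - [0.075,0.32,0.113,0.012,0,0,-25]
    - [0.075,0.32,0.113,0.012,0,0,-25]
    - [0.075,0.32,0.113,0.012,0,0,-25]

```text
clock: 12.73
tool_pos: [0.5714, 0.2222, 0.1361]
tool_rot: [[-0.502, 0.865, -0.004], [0.865, 0.502, -0.001], [0.001, -0.004, -1.0]]
force: [-1.0, 0.5, -0.2]
width: 0.0748
```

```bash
python3 -c "
from h import *
p,P,W,s=wcloud();cv2.imwrite('pics/w7.png',p)
m=(abs(W[...,2]-.06)<.004)&(np.hypot(W[...,0]-.573,W[...,1]-.226)<.035)
q=W[m];print(len(q),q.mean(0),(q.max(0)+q.min(0))/2,q.max(0)-q.min(0))
plan((.573,.225,.13,120),(.573,.225,.012,120))"
```

```text
2574 [0.57286434 0.22554678 0.05985709] [0.57310352 0.22484339 0.05935303] [0.04186843 0.04203489 0.00641698]
t 12.78 pos [0.5711 0.2203 0.1364] psi 120.0 F [ 0.5 -0.2 -0.3] w 0.0754 q [ 19.  12. 104.  -0.  65. -11.]
(0.573, 0.225, 0.13, 120) -> [0.0031 0.004  0.0064] [-0.28 -0.02  0.02]
(0.573, 0.225, 0.012, 120) -> [0.0031 0.0046 0.1244] [-0.28 -0.02  0.02]
```

View pics/w7.png

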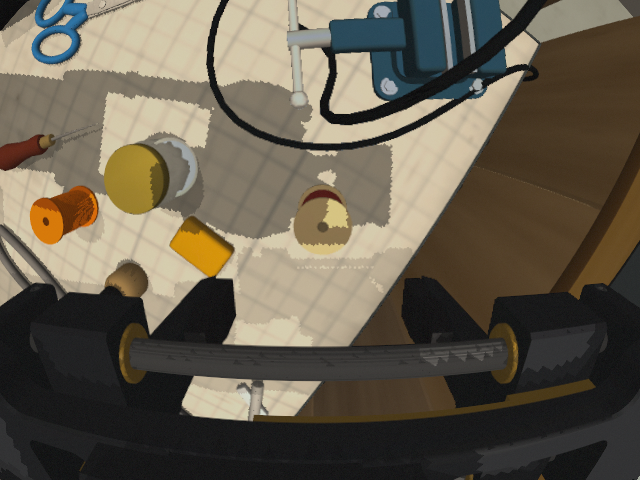

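Request:
jog_arm:
  steps:
    - [0.075,0.003,0.004,0.03,0,0,0]
    - [0.075,0.003,0.004,0.065,0,0,0]
    - [0.075,0.003,0.004,0.095,0,0,0]
    - [0.075,0.003,0.004,0.115,0,0,0]
    - [0.075,0.003,0.004,0.124,0,0,0]
    - [0.075,0.003,0.004,0.124,0,0,0]
    - [0.02,0.003,0.004,0.124,0,0,0]
    - [0.02,0.003,0.004,0.124,0,0,0]
    - [0.02,0.003,0.004,0.124,0,0,0]
    - [0.02,0.003,0.004,0.124,0,0,0]

```text
clock: 13.62
tool_pos: [0.5764, 0.2251, 0.0172]
tool_rot: [[-0.498, 0.867, 0.003], [0.867, 0.498, 0.001], [-0.001, 0.003, -1.0]]
force: [0.5, 0.2, 0.0]
width: 0.0509
```

Request:
jog_arm:
  steps:
    - [0.02,0,0,0,0,0,0]
    - [0.02,0,0,0,0,0,0]
    - [0.02,0,0,0,0,0,0]

```text
clock: 13.87
tool_pos: [0.5753, 0.2249, 0.0163]
tool_rot: [[-0.498, 0.867, 0.001], [0.867, 0.498, 0.0], [-0.0, 0.001, -1.0]]
force: [-1.5, -2.1, 6.2]
width: 0.0377
```

```bash
bash go.sh "(.573,.21,.14,120),(.488,.1,.15,90),(.3925,-.221,.15,5)"
```

```text
t 13.87 pos [0.5753 0.2249 0.0163] psi 119.9 F [-1.5 -2.1  6.2] w 0.0377 q [ 19.  19. 108.  -0.  52. -11.]
(0.573, 0.21, 0.14, 120) -> [-0.0118 -0.0093 -0.1237] [ 0.05  0.02 -0.1 ]
(0.488, 0.1, 0.15, 90) -> [-0.0648 -0.1378 -0.1338] [6.00e-02 1.00e-02 2.99e+01]
(0.3925, -0.221, 0.15, 5) -> [-0.2955 -0.3806 -0.134 ] [ 5.000e-02 -4.000e-02  1.149e+02]
```

Request:
jog_arm:
  steps:
    - [0.02,0,0,0,0,0,0]
    - [0.02,0,0,0,0,0,0]
    - [0.02,0,0,0,0,0,0]

```text
clock: 14.12
tool_pos: [0.5753, 0.2249, 0.0163]
tool_rot: [[-0.498, 0.867, 0.001], [0.867, 0.498, 0.0], [-0.0, 0.001, -1.0]]
force: [-2.5, -1.9, 5.9]
width: 0.0374
```

```bash
python3 -c "
from h import *
p,P,W,s=wcloud();cv2.imwrite('pics/w8.png',p)
p,d=cams.capture('side');cv2.imwrite('pics/s8.png',cv2.resize(p[220:320,230:340],None,fx=5,fy=5,interpolation=cv2.INTER_CUBIC))"
```

```text
(no output)
```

View pics/w8.png

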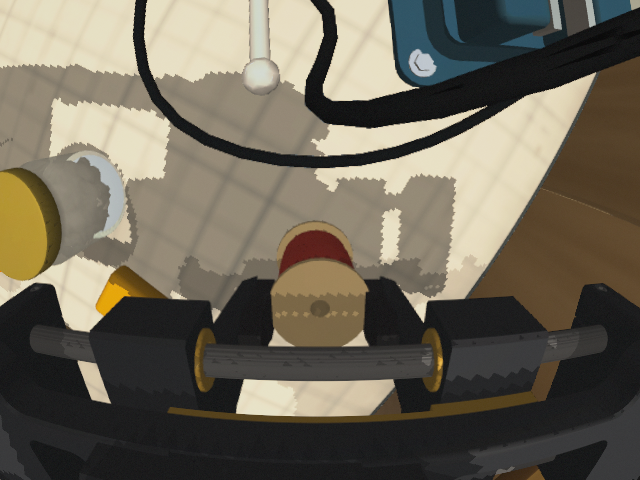

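View pics/s8.png

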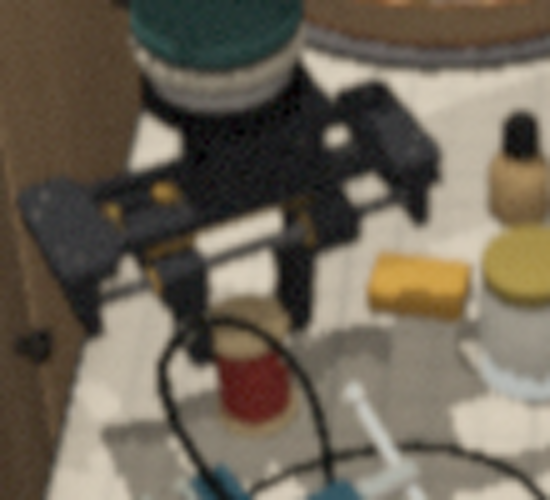

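```bash
python3 -c "
from h import *
p,P,W,s=wcloud()
q=P[280:345,275:365].reshape(-1,3);q=q[(abs(W[280:345,275:365].reshape(-1,3)[:,2]-.06)<.005)]
print(len(q),q.mean(0),q.min(0),q.max(0))
for sg in(1,-1):
  q=P[(P[...,1]*sg>.015)&(P[...,1]*sg<.05)&(abs(P[...,0])<.014)&(P[...,2]<-.015)&(P[...,2]>-.1)]
  print(sg,len(q),np.percentile(q[:,2],[98,99.5,100]).round(4))
"
```

```text
5412 [-0.00036121  0.00076512 -0.04421011] [-0.01721153 -0.01766417 -0.04867277] [ 0.01452671  0.01916588 -0.0387467 ]
1 4243 [-0.0342 -0.0312 -0.0154]
-1 4180 [-0.0324 -0.0195 -0.015 ]
```

Request:
jog_arm:
  steps:
    - [0.02,0,0,-0.01,0,0,0]
    - [0.02,0,0,-0.03,0,0,0]
    - [0.02,0,0,-0.06,0,0,0]
    - [0.02,-0.004,-0.003,-0.095,0,0,0]
    - [0.02,-0.012,-0.009,-0.125,0,0,0]
    - [0.02,-0.012,-0.009,-0.13,0,0,0]

```text
clock: 14.77
tool_pos: [0.5768, 0.2102, 0.1524]
tool_rot: [[-0.498, 0.867, 0.01], [0.867, 0.498, 0.003], [-0.003, 0.01, -1.0]]
force: [1.0, 0.5, 0.5]
width: 0.0375
```

```bash
python3 -c "
from h import *
p,P,W,s=wcloud();cv2.imwrite('pics/w9.png',p)
plan((.5,-.05,.15,180),(.3925,-.221,.15,185))"
```

```text
t 14.82 pos [0.5764 0.2106 0.1509] psi 119.8 F [0.3 1.3 0.4] w 0.038 q [ 18.  11. 104.   0.  65. -12.]
(0.5, -0.05, 0.15, 180) -> [-0.188  -0.1959 -0.0005] [  0.42   0.38 -60.15]
(0.3925, -0.221, 0.15, 185) -> [-0.2828 -0.3743 -0.0019] [  0.41   0.4  -65.15]
```

View pics/w9.png

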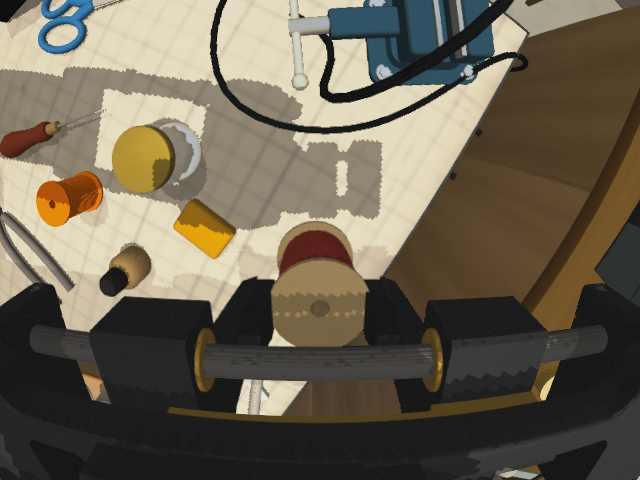

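Request:
jog_arm:
  steps:
    - [0.02,-0.025,-0.033,0,0,0,-6]
    - [0.02,-0.05,-0.066,0,0,0,-12]
    - [0.02,-0.075,-0.099,0,0,0,-18]
    - [0.02,-0.1,-0.132,0,0,0,-24]
    - [0.02,-0.125,-0.165,0,0,0,-30]
    - [0.02,-0.15,-0.198,0,0,0,-36]
    - [0.02,-0.175,-0.231,0,0,0,-42]
    - [0.02,-0.2,-0.264,0,0,0,-48]
    - [0.02,-0.225,-0.297,0,0,0,-54]
    - [0.02,-0.25,-0.33,0,0,0,-60]

```text
clock: 15.65
tool_pos: [0.4152, -0.1594, 0.1437]
tool_rot: [[-1.0, 0.012, -0.002], [0.012, 1.0, 0.001], [0.002, 0.001, -1.0]]
force: [0.2, -0.7, -0.2]
width: 0.0374
```

Request:
jog_arm:
  steps:
    - [0.02,-0.001,-0.027,0,0,0,-5]
    - [0.02,-0.002,-0.054,0,0,0,-5]
    - [0.02,-0.002,-0.054,0,0,0,-5]
    - [0.02,-0.002,-0.054,0,0,0,-5]

```text
clock: 15.98
tool_pos: [0.4173, -0.2129, 0.1437]
tool_rot: [[-0.998, -0.067, -0.002], [-0.067, 0.998, 0.002], [0.002, 0.002, -1.0]]
force: [-0.9, 0.8, -0.7]
width: 0.0376
```

```bash
python3 -c "
from h import *
p,P,W,s=wcloud();cv2.imwrite('pics/w10.png',p)
plan((.3925,-.221,.15,185))"
```

```text
t 16.03 pos [ 0.4174 -0.212   0.1437] psi -176.1 F [-0.9  0.6  0.4] w 0.0378 q [ -30.   -5.  120.    0.   64. -124.]
(0.3925, -0.221, 0.15, 185) -> [ 0.0254 -0.0073 -0.0062] [ 0.12 -0.11 -1.07]
```

View pics/w10.png

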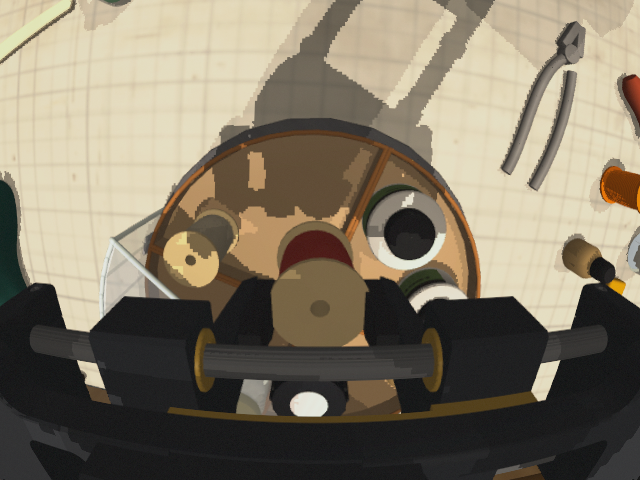

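Request:
jog_arm:
  steps:
    - [0.02,0.025,-0.007,0.01,0,0,-1]
    - [0.02,0.025,-0.007,0.03,0,0,-1]
    - [0.02,0.025,-0.007,0.06,0,0,-1]
    - [0.02,0.025,-0.007,0.08,0,0,-1]
    - [0.02,0.025,-0.007,0.093,0,0,-1]
    - [0.02,0.025,-0.007,0.1,0,0,-1]
    - [0.02,0.025,-0.007,0.104,0,0,-1]
    - [0.02,0.025,-0.007,0.104,0,0,-1]

```text
clock: 16.7
tool_pos: [0.3935, -0.2201, 0.0404]
tool_rot: [[-0.996, -0.089, -0.001], [-0.089, 0.996, 0.001], [0.001, 0.001, -1.0]]
force: [0.3, -0.2, 0.4]
width: 0.0377
```

Request:
jog_arm:
  steps:
    - [0.02,0,0,0.001,0,0,0]
    - [0.02,0,0,0.001,0,0,0]
    - [0.02,0,0,0.002,0,0,0]
    - [0.02,0,0,0.002,0,0,0]

```text
clock: 17.03
tool_pos: [0.3944, -0.2216, 0.0398]
tool_rot: [[-0.996, -0.088, 0.001], [-0.088, 0.996, -0.001], [-0.001, -0.001, -1.0]]
force: [-0.9, -0.1, -0.7]
width: 0.0376
```

Request:
jog_arm:
  steps:
    - [0.02,0,0,0.001,0,0,0]
    - [0.02,0,0,0.002,0,0,0]
    - [0.02,0,0,0.002,0,0,0]
    - [0.02,0,0,0.002,0,0,0]

```text
clock: 17.37
tool_pos: [0.3948, -0.2219, 0.0382]
tool_rot: [[-0.996, -0.087, 0.002], [-0.087, 0.996, -0.001], [-0.002, -0.001, -1.0]]
force: [-0.2, -0.2, 4.8]
width: 0.0381
```

Contact (4.8 N). Release and rise.

Request:
jog_arm:
  steps:
    - [0.06,0,0,0,0,0,0]
    - [0.06,0,0,0,0,0,0]
    - [0.06,0,0,0,0,0,0]
    - [0.06,0,0,0,0,0,0]
    - [0.06,0,0,-0.02,0,0,0]
    - [0.06,0,0,-0.05,0,0,0]
    - [0.06,0,0,-0.085,0,0,0]
    - [0.06,0,0,-0.115,0,0,0]
    - [0.06,0,0,-0.115,0,0,0]

```text
clock: 18.12
tool_pos: [0.3977, -0.2238, 0.1587]
tool_rot: [[-0.996, -0.088, 0.009], [-0.088, 0.996, -0.006], [-0.009, -0.007, -1.0]]
force: [1.5, 0.2, 0.4]
width: 0.0598
```

```bash
python3 -c "
from h import *
p,P,W,s=wcloud();cv2.imwrite('pics/w11.png',p)
plan((.4975,-.212,.17,185),(.4975,-.212,.1,185))"
```

```text
t 18.17 pos [ 0.3963 -0.2229  0.1558] psi -175.0 F [-1.1  0.5 -0.4] w 0.0602 q [ -32.   -7.  121.   -0.   66. -128.]
(0.4975, -0.212, 0.17, 185) -> [-0.1018  0.0019 -0.0136] [-0.27  0.35  0.03]
(0.4975, -0.212, 0.1, 185) -> [-0.1014  0.0023  0.0564] [-0.27  0.35  0.03]
```

View pics/w11.png

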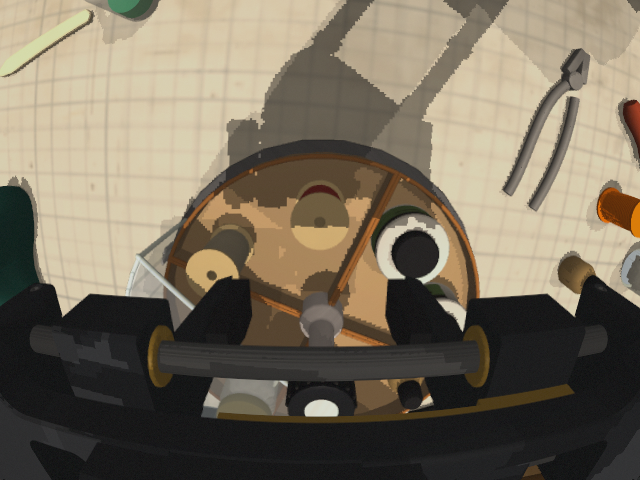

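Request:
jog_arm:
  steps:
    - [0.08,-0.02,0,-0.02,0,0,0]
    - [0.08,-0.055,0.001,-0.02,0,0,0]
    - [0.08,-0.09,0.002,-0.015,0,0,0]
    - [0.08,-0.101,0.002,-0.015,0,0,0]
    - [0.08,-0.101,0.002,-0.01,0,0,0]
    - [0.08,-0.101,0.002,0.02,0,0,0]
    - [0.08,-0.101,0.002,0.045,0,0,0]
    - [0.08,-0.101,0.002,0.057,0,0,0]
    - [0.03,-0.101,0.002,0.057,0,0,0]
    - [0.03,-0.101,0.002,0.057,0,0,0]

```text
clock: 19.0
tool_pos: [0.4923, -0.2101, 0.0939]
tool_rot: [[-0.996, -0.087, -0.003], [-0.087, 0.996, 0.001], [0.003, 0.002, -1.0]]
force: [0.5, 0.1, 0.6]
width: 0.0687
```

Request:
jog_arm:
  steps:
    - [0.03,0,0,0,0,0,0]
    - [0.03,0,0,0,0,0,0]
    - [0.03,0,0,0,0,0,0]
    - [0.03,0,0,0,0,0,0]
    - [0.03,0,0,0,0,0,0]

```text
clock: 19.42
tool_pos: [0.4955, -0.2135, 0.0969]
tool_rot: [[-0.996, -0.088, 0.003], [-0.088, 0.996, -0.006], [-0.003, -0.006, -1.0]]
force: [-0.1, -8.4, -0.6]
width: 0.0448
```

Request:
jog_arm:
  steps:
    - [0.03,-0.001,-0.003,0,0,0,1]
    - [0.03,-0.001,-0.003,0,0,0,4]
    - [0.03,-0.001,-0.003,0,0,0,8]
    - [0.03,-0.001,-0.003,0,0,0,13]
    - [0.03,-0.001,-0.003,0,0,0,19]
    - [0.03,-0.001,-0.003,0,0,0,25]
    - [0.03,-0.001,-0.003,0,0,0,31]
    - [0.03,-0.001,-0.003,0,0,0,37]
    - [0.03,-0.001,-0.003,0,0,0,43]
    - [0.03,-0.001,-0.003,0,0,0,49]

```text
clock: 20.25
tool_pos: [0.4959, -0.2121, 0.0968]
tool_rot: [[-0.716, 0.698, 0.001], [0.698, 0.716, 0.002], [0.001, 0.002, -1.0]]
force: [-2.0, 7.4, 6.4]
width: 0.0441
```

Request:
jog_arm:
  steps:
    - [0.03,0,0,0,0,0,6]
    - [0.03,0,0,0,0,0,12]
    - [0.03,0,0,0,0,0,18]
    - [0.03,0,0,0,0,0,24]
    - [0.03,0,0,0,0,0,30]
    - [0.03,0,0,0,0,0,36]
    - [0.03,0,0,0,0,0,42]
    - [0.03,0,0,0,0,0,48]
    - [0.03,0,0,0,0,0,54]
    - [0.03,0,0,0,0,0,60]

```text
clock: 21.08
tool_pos: [0.4975, -0.2117, 0.0968]
tool_rot: [[0.247, 0.969, 0.004], [0.969, -0.247, 0.003], [0.003, 0.003, -1.0]]
force: [4.4, 6.6, 2.5]
width: 0.0443
```

Request:
jog_arm:
  steps:
    - [0.03,0,0,0,0,0,6]
    - [0.03,0,0,0,0,0,12]
    - [0.03,0,0,0,0,0,18]
    - [0.03,0,0,0,0,0,24]
    - [0.03,0,0,0,0,0,30]
    - [0.03,0,0,0,0,0,36]
    - [0.03,0,0,0,0,0,42]
    - [0.03,0,0,0,0,0,47]
    - [0.03,0,0,0,0,0,51]
    - [0.03,0,0,0,0,0,54]

```text
clock: 21.92
tool_pos: [0.4987, -0.2127, 0.0969]
tool_rot: [[0.929, 0.371, 0.006], [0.371, -0.929, 0.001], [0.006, 0.002, -1.0]]
force: [7.5, 3.2, -0.2]
width: 0.0444
```

Request:
jog_arm:
  steps:
    - [0.03,0,0,0,0,0,3]
    - [0.03,0,0,0,0,0,6]
    - [0.03,0,0,0,0,0,9]
    - [0.03,0,0,0,0,0,12]
    - [0.03,0,0,0,0,0,14]
    - [0.03,0,0,0,0,0,15]
    - [0.03,0,0,0,0,0,15]
    - [0.03,0,0,0,0,0,15]

```text
clock: 22.58
tool_pos: [0.4989, -0.2131, 0.0969]
tool_rot: [[0.993, 0.121, 0.007], [0.121, -0.993, 0.0], [0.007, 0.001, -1.0]]
force: [6.5, 2.0, -1.2]
width: 0.0444
```

Request:
jog_arm:
  steps:
    - [0.08,0,0,0,0,0,0]
    - [0.08,0,0,0,0,0,0]
    - [0.08,0,0,0,0,0,0]
    - [0.08,0,0,-0.02,0,0,0]
    - [0.08,0,0,-0.05,0,0,0]
    - [0.08,0,0,-0.09,0,0,0]
    - [0.08,0,0,-0.1,0,0,0]

```text
clock: 23.17
tool_pos: [0.4983, -0.2149, 0.2015]
tool_rot: [[0.992, 0.122, 0.008], [0.122, -0.993, -0.004], [0.007, 0.005, -1.0]]
force: [1.5, -1.5, 1.2]
width: 0.08
```

```bash
python3 -c "
from h import *
p,P,W,s=wcloud();cv2.imwrite('pics/w12.png',p);np.save('pics/W12.npy',W)
plan((.437,.191,.15,100))"
```

```text
t 23.22 pos [ 0.4988 -0.2152  0.2018] psi 7.0 F [-0.  -0.6  1.5] w 0.0799 q [-26.   1. 109.  -0.  70.  57.]
(0.437, 0.191, 0.15, 100) -> [-0.0122 -0.411   0.0494] [  0.66  -0.12 -92.99]
```

View pics/w12.png

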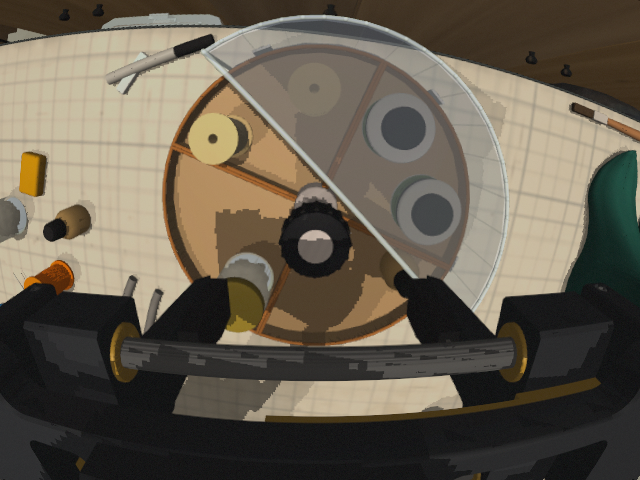

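```bash
python3 -c "
from ang import *
W=np.load('pics/W12.npy')
ang(None,W,dict(spool=(212,139,75.2),jar=(243,308,71.7),dye=(402,280,76.9)),(.4975,-.2125))
"
```

```text
spool [ 0.553 -0.122  0.08 ] r 0.1061 binx 343.4 free 7.5
jar [ 0.413 -0.161  0.096] r 0.0987 binx 76.7 free 100.8
dye [ 0.456 -0.293  0.095] r 0.0906 binx 165.5 free 189.6
```

Request:
jog_arm:
  steps:
    - [0.08,-0.012,-0.411,0.02,0,0,-93]
    - [0.08,-0.012,-0.411,0.02,0,0,-93]
    - [0.08,-0.012,-0.411,0.02,0,0,-93]
    - [0.08,-0.012,-0.411,0.02,0,0,-93]
    - [0.08,-0.012,-0.411,0.02,0,0,-93]
    - [0.08,-0.012,-0.411,0.02,0,0,-93]
    - [0.08,-0.012,-0.411,0.02,0,0,-93]
    - [0.08,-0.012,-0.411,0.02,0,0,-93]
    - [0.08,-0.012,-0.411,0.02,0,0,-93]
    - [0.08,-0.012,-0.411,0.02,0,0,-93]

```text
clock: 24.05
tool_pos: [0.4315, 0.1949, 0.1738]
tool_rot: [[0.19, 0.982, -0.001], [0.982, -0.19, -0.0], [-0.001, -0.001, -1.0]]
force: [0.3, 0.0, 0.3]
width: 0.0801
```

```bash
bash go.sh "(.437,.191,.13,100),"
```

```text
t 24.05 pos [0.4315 0.1949 0.1738] psi 79.0 F [0.3 0.  0.3] w 0.0801 q [ 21.  -6. 118.   0.  68.  32.]
(0.437, 0.191, 0.13, 100) -> [-0.0028  0.0062  0.0438] [-9.000e-02  2.000e-02 -2.098e+01]
```

Request:
jog_arm:
  steps:
    - [0.08,-0.003,0.006,0.01,0,0,-7]
    - [0.08,-0.003,0.006,0.025,0,0,-14]
    - [0.08,-0.003,0.006,0.043,0,0,-21]
    - [0.08,-0.003,0.006,0.043,0,0,-21]
    - [0.08,-0.003,0.006,0.043,0,0,-21]

```text
clock: 24.47
tool_pos: [0.4367, 0.1883, 0.1301]
tool_rot: [[-0.164, 0.986, -0.004], [0.986, 0.164, -0.002], [-0.001, -0.005, -1.0]]
force: [-0.1, -0.4, -0.3]
width: 0.0801
```

```bash
python3 -c "
from h import *
p,P,W,s=wcloud();cv2.imwrite('pics/w13.png',p)
m=(abs(W[...,2]-.074)<.004)&(np.hypot(W[...,0]-.437,W[...,1]-.191)<.04)
q=W[m];print(len(q),q.mean(0),(q.max(0)+q.min(0))/2,q.max(0)-q.min(0))
plan((.437,.191,.13,100),(.437,.191,.004,100))"
```

```text
4502 [0.43670112 0.19202229 0.07431383] [0.43689258 0.19113375 0.07341828] [0.05072109 0.05081224 0.00675405]
t 24.52 pos [0.4379 0.1886 0.1314] psi 99.4 F [ 0.4 -0.5  1.1] w 0.0802 q [ 20.  -3. 120.  -0.  63.  11.]
(0.437, 0.191, 0.13, 100) -> [ 0.0026 -0.0005  0.0014] [-0.11  0.02 -0.56]
(0.437, 0.191, 0.004, 100) -> [ 0.0026 -0.0002  0.1274] [-0.11  0.02 -0.56]
```

View pics/w13.png

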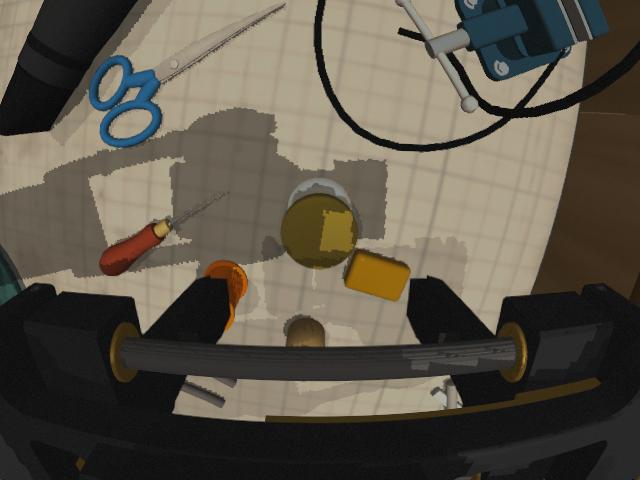

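Request:
jog_arm:
  steps:
    - [0.08,0.003,0,0.03,0,0,0]
    - [0.08,0.003,0,0.065,0,0,0]
    - [0.08,0.003,0,0.095,0,0,0]
    - [0.08,0.003,0,0.115,0,0,0]
    - [0.08,0.003,0,0.125,0,0,0]
    - [0.08,0.003,0,0.126,0,0,0]
    - [0.03,0.003,0,0.126,0,0,0]
    - [0.03,0.003,0,0.126,0,0,0]
    - [0.03,0.003,0,0.126,0,0,0]
    - [0.03,0.003,0,0.126,0,0,0]

```text
clock: 25.35
tool_pos: [0.4394, 0.1924, 0.0078]
tool_rot: [[-0.167, 0.986, 0.003], [0.986, 0.167, 0.001], [0.001, 0.003, -1.0]]
force: [-0.8, -0.3, 1.4]
width: 0.0555
```

Request:
jog_arm:
  steps:
    - [0.03,0,0,0,0,0,0]
    - [0.03,0,0,0,0,0,0]
    - [0.03,0,0,0,0,0,0]

```text
clock: 25.6
tool_pos: [0.4391, 0.1923, 0.0076]
tool_rot: [[-0.167, 0.986, 0.002], [0.986, 0.167, 0.001], [0.0, 0.002, -1.0]]
force: [-1.9, 0.1, 6.7]
width: 0.0525
```

```bash
bash go.sh "(.437,.191,.15,100),(.484,-.1085,.15,110)"
```

```text
t 25.6 pos [0.4391 0.1923 0.0076] psi 99.6 F [-1.9  0.1  6.7] w 0.0525 q [ 21.   7. 126.  -0.  48.  11.]
(0.437, 0.191, 0.15, 100) -> [-0.0009 -0.002  -0.1424] [ 0.12 -0.02 -0.36]
(0.484, -0.1085, 0.15, 110) -> [-0.304  -0.0058 -0.1425] [ 1.200e-01 -1.000e-02 -1.036e+01]
```

Request:
jog_arm:
  steps:
    - [0.03,0,0,-0.01,0,0,0]
    - [0.03,0,0,-0.03,0,0,0]
    - [0.03,0,0,-0.06,0,0,0]
    - [0.03,0,0,-0.095,0,0,0]
    - [0.03,-0.01,0,-0.125,0,0,0]
    - [0.03,-0.035,-0.001,-0.14,0,0,-2]
    - [0.03,-0.07,-0.002,-0.142,0,0,-4]
    - [0.03,-0.11,-0.003,-0.142,0,0,-6]
    - [0.03,-0.15,-0.004,-0.142,0,0,-8]
    - [0.03,-0.19,-0.005,-0.142,0,0,-10]

```text
clock: 26.43
tool_pos: [0.4651, 0.0023, 0.1493]
tool_rot: [[-0.339, 0.941, 0.002], [0.941, 0.339, -0.0], [-0.001, 0.002, -1.0]]
force: [0.8, -0.0, -0.9]
width: 0.0528
```

```bash
bash go.sh "(.484,-.1085,.15,110),"
```

```text
t 26.43 pos [0.4651 0.0023 0.1493] psi 109.8 F [ 0.8 -0.  -0.9] w 0.0528 q [ -3.  -5. 120.  -0.  65. -23.]
(0.484, -0.1085, 0.15, 110) -> [-0.1106 -0.0197 -0.0006] [ 0.1   0.04 -0.2 ]
```

Request:
jog_arm:
  steps:
    - [0.03,-0.038,-0.007,0,0,0,0]
    - [0.03,-0.076,-0.014,0,0,0,0]
    - [0.03,-0.1,-0.018,0,0,0,0]
    - [0.03,-0.111,-0.02,0,0,0,0]
    - [0.03,-0.111,-0.02,0,0,0,0]
    - [0.03,-0.111,-0.02,0,0,0,0]

```text
clock: 26.93
tool_pos: [0.4832, -0.1071, 0.1482]
tool_rot: [[-0.335, 0.942, -0.0], [0.942, 0.335, 0.001], [0.001, 0.0, -1.0]]
force: [-0.2, 0.1, -0.9]
width: 0.053
```

```bash
python3 -c "
from h import *
p,P,W,s=wcloud();cv2.imwrite('pics/w14.png',p)
plan((.484,-.1085,.03,110))"
```

```text
t 26.98 pos [ 0.4831 -0.1064  0.1481] psi 109.6 F [-0.9  0.5 -1.2] w 0.0528 q [-15.  -2. 117.   0.  65. -35.]
(0.484, -0.1085, 0.03, 110) -> [-0.0024  0.0002  0.1181] [-0.01 -0.06 -0.36]
```

View pics/w14.png

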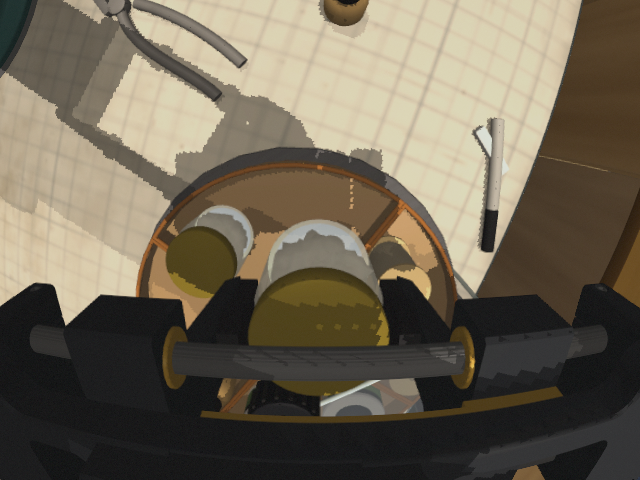

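Request:
jog_arm:
  steps:
    - [0.03,-0.002,0,0.03,0,0,0]
    - [0.03,-0.002,0,0.065,0,0,0]
    - [0.03,-0.002,0,0.09,0,0,0]
    - [0.03,-0.002,0,0.104,0,0,0]
    - [0.03,-0.002,0,0.112,0,0,0]
    - [0.03,-0.002,0,0.116,0,0,0]
    - [0.03,-0.002,0,0.116,0,0,0]
    - [0.03,-0.002,0,0.116,0,0,0]

```text
clock: 27.65
tool_pos: [0.4851, -0.1089, 0.0331]
tool_rot: [[-0.337, 0.941, 0.002], [0.941, 0.337, -0.0], [-0.001, 0.001, -1.0]]
force: [-0.5, -0.2, -0.9]
width: 0.0529
```

Request:
jog_arm:
  steps:
    - [0.03,0,0,0.001,0,0,0]
    - [0.03,0,0,0.002,0,0,0]
    - [0.03,0,0,0.002,0,0,0]
    - [0.03,0,0,0.002,0,0,0]

```text
clock: 27.98
tool_pos: [0.4846, -0.1095, 0.0307]
tool_rot: [[-0.336, 0.942, 0.001], [0.942, 0.336, -0.0], [-0.001, 0.001, -1.0]]
force: [0.3, 0.4, -1.1]
width: 0.0527
```

Request:
jog_arm:
  steps:
    - [0.03,0,0,0.001,0,0,0]
    - [0.03,0,0,0.002,0,0,0]
    - [0.03,0,0,0.002,0,0,0]
    - [0.03,0,0,0.002,0,0,0]

```text
clock: 28.32
tool_pos: [0.4855, -0.1096, 0.0296]
tool_rot: [[-0.336, 0.942, 0.002], [0.942, 0.336, -0.0], [-0.001, 0.002, -1.0]]
force: [-0.1, 0.1, 6.5]
width: 0.0527
```

Contact. Release a little and rise.

Request:
jog_arm:
  steps:
    - [0.065,0,0,0,0,0,0]
    - [0.065,0,0,0,0,0,0]
    - [0.065,0,0,0,0,0,0]
    - [0.065,0,0,-0.01,0,0,0]
    - [0.065,0,0,-0.03,0,0,0]
    - [0.065,0,0,-0.06,0,0,0]
    - [0.065,0,0,-0.095,0,0,0]
    - [0.065,0,0,-0.125,0,0,0]
    - [0.065,0,0,-0.125,0,0,0]

```text
clock: 29.07
tool_pos: [0.4889, -0.1107, 0.1609]
tool_rot: [[-0.336, 0.942, 0.012], [0.942, 0.336, -0.003], [-0.007, 0.01, -1.0]]
force: [1.3, 0.3, 0.6]
width: 0.0649
```

```bash
python3 -c "
from h import *
p,P,W,s=wcloud();cv2.imwrite('pics/w15.png',p)
m=(abs(W[...,2]-.096)<.005)&(np.hypot(W[...,0]-.4855,W[...,1]+.11)<.035);q=W[m];print(q.mean(0),q.std(0))
plan((.4447,.07,.14,100))"
```

```text
[ 0.48576491 -0.10932148  0.09630071] [0.01259431 0.0127584  0.00079854]
t 29.12 pos [ 0.4873 -0.1103  0.158 ] psi 109.6 F [ 0.6 -0.2 -0. ] w 0.065 q [-16.  -2. 116.  -0.  65. -35.]
(0.4447, 0.07, 0.14, 100) -> [0.1842 0.0203 0.0172] [0.43 0.26 9.64]
```

View pics/w15.png

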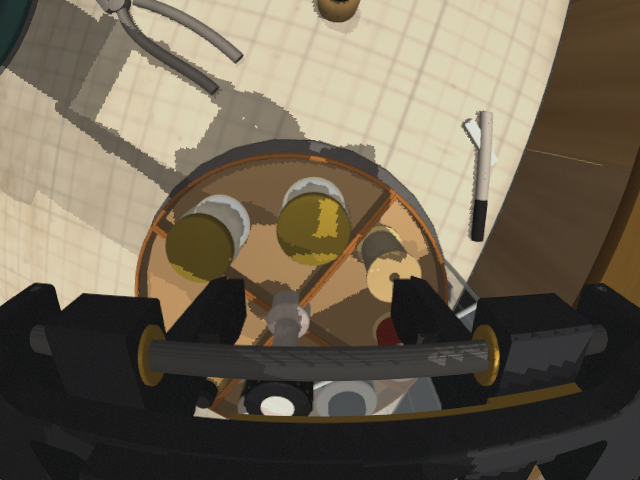

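Request:
jog_arm:
  steps:
    - [0.065,0.184,0.02,0.014,0,0,0]
    - [0.065,0.184,0.02,0.014,0,0,0]
    - [0.065,0.184,0.02,0.014,0,0,0]
    - [0.065,0.184,0.02,0.014,0,0,0]
    - [0.065,0.184,0.02,0.014,0,0,0]
    - [0.065,0.184,0.02,0.014,0,0,0]
    - [0.065,0.184,0.02,0.014,0,0,0]

```text
clock: 29.7
tool_pos: [0.4399, 0.0711, 0.138]
tool_rot: [[-0.339, 0.941, -0.002], [0.941, 0.339, -0.001], [-0.0, -0.002, -1.0]]
force: [0.6, -0.9, -0.4]
width: 0.0653
```

```bash
python3 -c "
from h import *
p,P,W,s=wcloud();cv2.imwrite('pics/w16.png',p)
m=(abs(W[...,2]-.066)<.003)&(np.hypot(W[...,0]-.4447,W[...,1]-.07)<.03)
q=W[m];print(len(q),q.mean(0),(q.max(0)+q.min(0))/2,q.max(0)-q.min(0))
plan((.4447,.07,.018,110))"
```

```text
558 [0.44406841 0.06999966 0.06541838] [0.44420454 0.06925879 0.06532999] [0.0201328  0.01953311 0.00464469]
t 29.75 pos [0.4405 0.0703 0.1383] psi 109.7 F [-0.4 -0.  -0.6] w 0.0651 q [  6.  -7. 123.  -0.  64. -14.]
(0.4447, 0.07, 0.018, 110) -> [-0.0017  0.004   0.1203] [-0.09  0.02 -0.27]
```

View pics/w16.png

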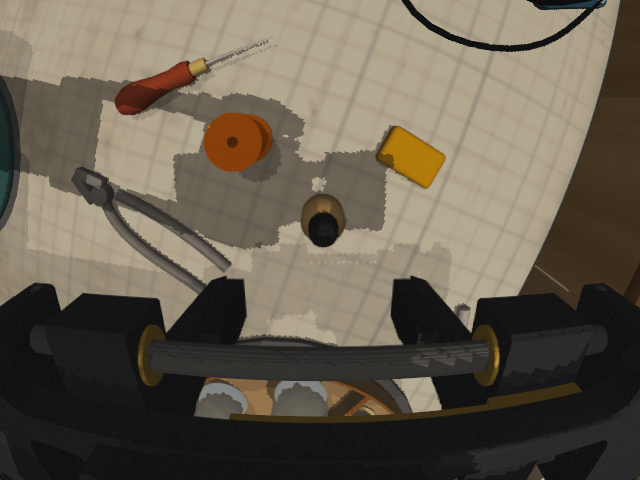

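Request:
jog_arm:
  steps:
    - [0.065,-0.001,0.004,0.03,0,0,0]
    - [0.065,-0.001,0.004,0.065,0,0,0]
    - [0.065,-0.001,0.004,0.09,0,0,0]
    - [0.065,-0.001,0.004,0.11,0,0,0]
    - [0.065,-0.001,0.004,0.118,0,0,0]
    - [0.065,-0.001,0.004,0.118,0,0,0]
    - [0.01,-0.001,0.004,0.118,0,0,0]
    - [0.01,-0.001,0.004,0.118,0,0,0]
    - [0.01,-0.001,0.004,0.118,0,0,0]
    - [0.01,-0.001,0.004,0.118,0,0,0]

```text
clock: 30.58
tool_pos: [0.4467, 0.0711, 0.0226]
tool_rot: [[-0.336, 0.942, 0.003], [0.942, 0.336, 0.0], [-0.001, 0.003, -1.0]]
force: [0.2, -0.3, 0.4]
width: 0.0403
```

Request:
jog_arm:
  steps:
    - [0.01,0,0,0,0,0,0]
    - [0.01,0,0,0,0,0,0]
    - [0.01,0,0,0,0,0,0]
    - [0.01,0,0,0,0,0,0]

```text
clock: 30.92
tool_pos: [0.4455, 0.0711, 0.0216]
tool_rot: [[-0.336, 0.942, 0.001], [0.942, 0.336, 0.0], [-0.0, 0.001, -1.0]]
force: [-0.3, -0.4, 1.3]
width: 0.0218
```

```bash
bash go.sh "(.444,.07,.16,110),(.3935,-.226,.16,187)"
```

```text
t 30.92 pos [0.4455 0.0711 0.0216] psi 109.7 F [-0.3 -0.4  1.3] w 0.0218 q [  6.   2. 128.  -0.  49. -14.]
(0.444, 0.07, 0.16, 110) -> [-0.0006 -0.0017 -0.1384] [ 0.04  0.01 -0.34]
(0.3935, -0.226, 0.16, 187) -> [-0.2623 -0.1489 -0.1385] [ 3.000e-02  4.000e-02 -7.734e+01]
```

Request:
jog_arm:
  steps:
    - [0.01,0,0,0,0,0,0]
    - [0.01,0,0,-0.01,0,0,0]
    - [0.01,0,0,-0.03,0,0,0]
    - [0.01,0,0,-0.06,0,0,0]
    - [0.01,0,0,-0.095,0,0,0]
    - [0.01,-0.015,-0.008,-0.125,0,0,-6]
    - [0.01,-0.04,-0.023,-0.138,0,0,-12]
    - [0.01,-0.065,-0.037,-0.139,0,0,-18]
    - [0.01,-0.09,-0.051,-0.139,0,0,-24]
    - [0.01,-0.115,-0.065,-0.139,0,0,-30]

```text
clock: 31.75
tool_pos: [0.4226, -0.0602, 0.1614]
tool_rot: [[-0.766, 0.643, 0.002], [0.643, 0.766, -0.0], [-0.002, 0.001, -1.0]]
force: [1.0, 0.6, -0.3]
width: 0.0221
```

```bash
bash go.sh "(.3935,-.226,.16,187),"
```

```text
t 31.75 pos [ 0.4226 -0.0602  0.1614] psi 140.0 F [ 1.   0.6 -0.3] w 0.0221 q [-11. -11. 124.  -0.  67. -61.]
(0.3935, -0.226, 0.16, 187) -> [-0.0843 -0.1457  0.0014] [ 1.000e-02  1.100e-01 -4.701e+01]
```

Request:
jog_arm:
  steps:
    - [0.01,-0.011,-0.018,0,0,0,-6]
    - [0.01,-0.022,-0.037,0,0,0,-12]
    - [0.01,-0.033,-0.056,0,0,0,-18]
    - [0.01,-0.044,-0.075,0,0,0,-24]
    - [0.01,-0.055,-0.094,0,0,0,-30]
    - [0.01,-0.066,-0.113,0,0,0,-36]
    - [0.01,-0.077,-0.132,0,0,0,-42]
    - [0.01,-0.084,-0.146,0,0,0,-47]
    - [0.01,-0.084,-0.146,0,0,0,-47]
    - [0.01,-0.084,-0.146,0,0,0,-47]

```text
clock: 32.58
tool_pos: [0.3918, -0.225, 0.1603]
tool_rot: [[-0.994, -0.112, -0.0], [-0.112, 0.994, 0.001], [0.0, 0.001, -1.0]]
force: [0.5, -0.3, -0.5]
width: 0.0221
```

```bash
python3 -c "
from h import *
p,P,W,s=wcloud();cv2.imwrite('pics/w17.png',p)
plan((.3935,-.226,.044,187))"
```

```text
t 32.63 pos [ 0.3919 -0.2244  0.1603] psi -173.5 F [ 0.5  1.1 -0.1] w 0.0222 q [ -33.   -8.  121.    0.   66. -129.]
(0.3935, -0.226, 0.044, 187) -> [-0.0014 -0.0018  0.1163] [ 0.04 -0.   -0.52]
```

View pics/w17.png

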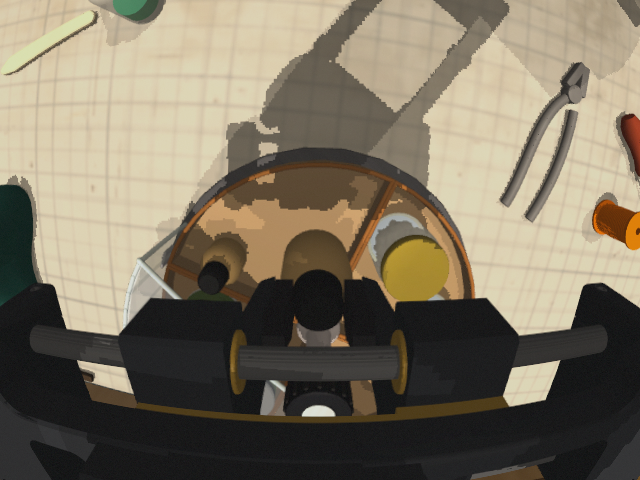

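Request:
jog_arm:
  steps:
    - [0.01,-0.001,-0.002,0.03,0,0,0]
    - [0.01,-0.001,-0.002,0.065,0,0,0]
    - [0.01,-0.001,-0.002,0.09,0,0,0]
    - [0.01,-0.001,-0.002,0.104,0,0,0]
    - [0.01,-0.001,-0.002,0.111,0,0,0]
    - [0.01,-0.001,-0.002,0.115,0,0,0]
    - [0.01,-0.001,-0.002,0.115,0,0,0]
    - [0.01,-0.001,-0.002,0.115,0,0,0]

```text
clock: 33.3
tool_pos: [0.3943, -0.2268, 0.0462]
tool_rot: [[-0.993, -0.116, 0.001], [-0.116, 0.993, -0.001], [-0.001, -0.001, -1.0]]
force: [0.2, -0.6, 0.2]
width: 0.0219
```

Request:
jog_arm:
  steps:
    - [0.01,0,0,0.001,0,0,0]
    - [0.01,0,0,0.002,0,0,0]
    - [0.01,0,0,0.002,0,0,0]
    - [0.01,0,0,0.002,0,0,0]

```text
clock: 33.63
tool_pos: [0.3937, -0.2269, 0.0437]
tool_rot: [[-0.993, -0.116, 0.001], [-0.116, 0.993, -0.001], [-0.001, -0.001, -1.0]]
force: [-1.0, -0.1, 0.0]
width: 0.0219
```

Request:
jog_arm:
  steps:
    - [0.01,0,0,0.001,0,0,0]
    - [0.01,0,0,0.002,0,0,0]
    - [0.01,0,0,0.002,0,0,0]
    - [0.01,0,0,0.002,0,0,0]

```text
clock: 33.97
tool_pos: [0.395, -0.228, 0.0434]
tool_rot: [[-0.993, -0.116, 0.003], [-0.116, 0.993, -0.002], [-0.002, -0.002, -1.0]]
force: [-2.0, 0.4, 11.4]
width: 0.0217
```

Contact. Ease, release and rise.

Request:
jog_arm:
  steps:
    - [0.01,0,0,-0.001,0,0,0]
    - [0.05,0,0,-0.001,0,0,0]
    - [0.05,0,0,-0.001,0,0,0]
    - [0.05,0,0,-0.001,0,0,0]
    - [0.05,0,0,-0.001,0,0,0]
    - [0.05,0,0,-0.02,0,0,0]
    - [0.05,0,0,-0.05,0,0,0]
    - [0.05,0,0,-0.085,0,0,0]
    - [0.05,0,0,-0.12,0,0,0]
    - [0.05,0,0,-0.12,0,0,0]

```text
clock: 34.8
tool_pos: [0.3976, -0.2293, 0.1684]
tool_rot: [[-0.993, -0.116, 0.01], [-0.116, 0.993, -0.007], [-0.009, -0.008, -1.0]]
force: [0.6, -0.6, 0.6]
width: 0.05
```

Request:
jog_arm:
  steps:
    - [0.05,0,0,-0.03,0,0,0]
    - [0.05,0,0,-0.06,0,0,0]
    - [0.05,0,0,-0.06,0,0,0]
    - [0.05,0,0,-0.06,0,0,0]

```text
clock: 35.13
tool_pos: [0.3945, -0.2274, 0.2227]
tool_rot: [[-0.993, -0.116, 0.003], [-0.116, 0.993, -0.002], [-0.003, -0.002, -1.0]]
force: [-0.6, 1.0, -0.8]
width: 0.0497
```

```bash
python3 -c "
from h import *
p,P,W,s=wcloud();cv2.imwrite('pics/w18.png',p)
plan((.5,.05,.3,185))
p,d=cams.capture('side');cv2.imwrite('pics/s18.png',cv2.resize(p[130:300,220:420],None,fx=3.5,fy=3.5,interpolation=cv2.INTER_CUBIC))"
```

```text
t 35.18 pos [ 0.3934 -0.2266  0.2209] psi -173.4 F [0.8 0.7 0.1] w 0.0499 q [ -33.  -10.  117.    0.   73. -130.]
(0.5, 0.05, 0.3, 185) -> [-0.1379  0.2624 -0.0791] [-0.01  0.02  1.64]
```

View pics/w18.png

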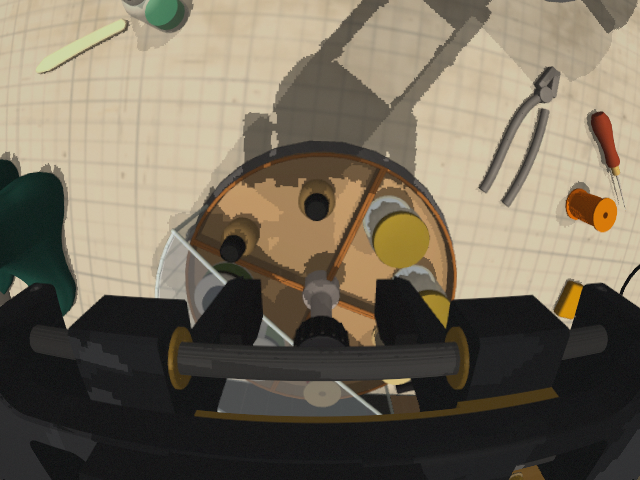

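View pics/s18.png

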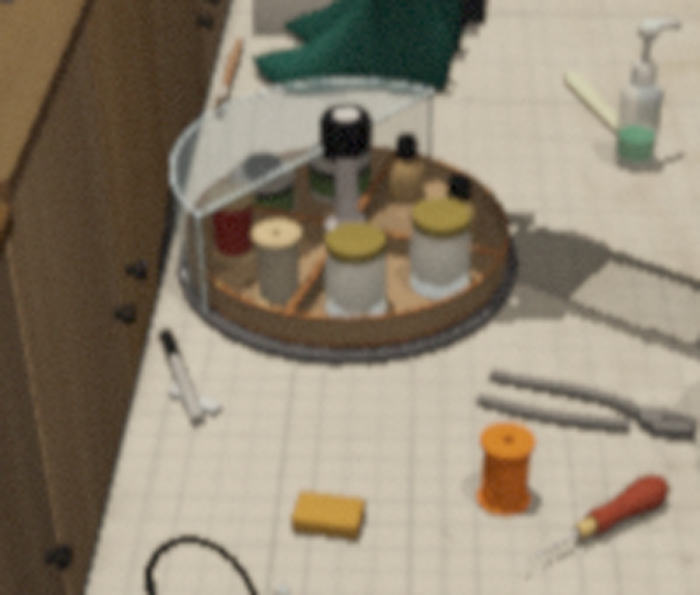

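Request:
jog_arm:
  steps:
    - [0.05,-0.138,0.26,-0.05,0,0,0]
    - [0.05,-0.138,0.26,-0.05,0,0,0]
    - [0.05,-0.138,0.26,-0.05,0,0,0]
    - [0.05,-0.138,0.26,-0.05,0,0,0]
    - [0.05,-0.138,0.26,-0.05,0,0,0]
    - [0.05,-0.138,0.26,-0.05,0,0,0]
    - [0.05,-0.138,0.26,-0.05,0,0,0]
    - [0.05,-0.138,0.26,-0.05,0,0,0]
    - [0.05,-0.138,0.26,-0.05,0,0,0]
    - [0.05,-0.138,0.26,-0.05,0,0,0]

```text
clock: 36.07
tool_pos: [0.4992, 0.0475, 0.2691]
tool_rot: [[-0.993, -0.117, -0.004], [-0.117, 0.993, -0.001], [0.004, -0.001, -1.0]]
force: [0.5, 0.5, -0.6]
width: 0.0497
```

```bash
python3 -c "
from h import *
plan()
p,d=cams.capture('top');cv2.imwrite('pics/t19.png',cv2.resize(p[190:320,335:485],None,fx=4,fy=4,interpolation=cv2.INTER_CUBIC))
C=cloud('top',d)
for n,z,x,y in (('jar',.096,.485,-.109),('bottle',.088,.394,-.227),('wax',.018,.4965,.142)):
  m=(abs(C[...,2]-z)<.006)&(np.hypot(C[...,0]-x,C[...,1]-y)<.035);print(n,m.sum(),C[m].mean(0))"
```

```text
t 36.07 pos [0.4992 0.0475 0.2691] psi -173.3 F [ 0.5  0.5 -0.6] w 0.0497 q [  3.  -6. 108.  -0.  78. -94.]
jar 243 [ 0.48575588 -0.10938809  0.09687994]
bottle 40 [ 0.39602545 -0.22777494  0.08748417]
wax 15 [0.48903156 0.12881226 0.01797888]
```

View pics/t19.png

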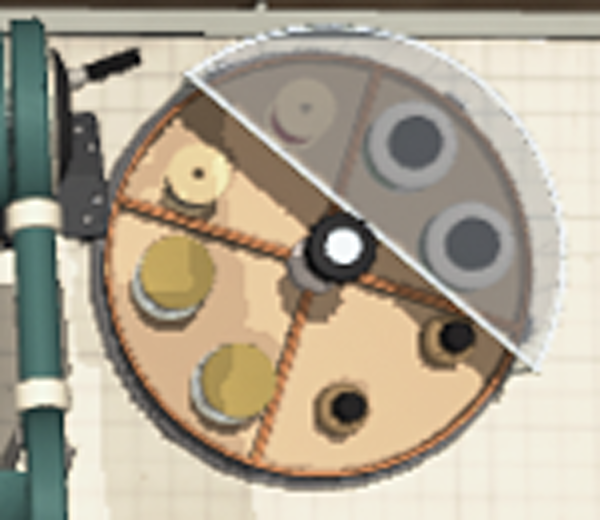

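```bash
python3 -c "
from station import ticket
print(ticket.hand_in())"
```

```text
the job is handed in; nothing more can be done
None
```

I put all four strays away and handed the job in at about 36 s of the 131 s allowed. Each one was lowered until it touched the bin floor, then released.

**What I did:** I turned the caddy +54° by its knob and placed the tin and the red spool. Then I turned it about 178° the other way and placed the tack jar and the dye bottle.

**Last checks:**
- **Placement:** The final top and side pictures show each stray standing beside its own kind, well inside its bin walls. The measured heights of the jar lid, about 97 mm (96 expected), and of the bottle cap, 87.5 mm (88 expected), agree with both standing on the floor. I measured the tin only just after setting it down (cap at 73.7 mm). I did not measure the spool's height after placing it. After the second turn I checked the tin and the spool only by eye, partly through the clear cover.
- **Beeswax:** It looks unmoved in the side picture. The last top view of it was mostly hidden by the arm, so its 15-point reading there is no real check.
- **Arm:** It was clear of everything, and the highest force in my readings was about 12 N.

**What disagreed or failed:**
- **Fingertip position:** The cameras put the fingertips about 30 mm short of the reported TCP. Because of this my first grip closed above the knob and turned nothing, and I corrected for it from then on.
- **Spool grip width:** It read about 38 mm on a 42 mm disc, but the hold was firm.

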